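Pack and shut the roadside repair case

ROBOT

A 6-joint arm with a two-finger parallel gripper is mounted at the origin on the work surface. World frame = base frame: x ahead of the robot, y to its left, z up, the work surface at z = 0. Lengths are in m, angles in rad, forces in N, time in s.
With the tool pointing down it reaches from about 0.35 to 0.975 m from the base axis. Payload 4.9 kg.
Tool frame: the origin (TCP) lies at the very end of the fingers, on their centre line; the grasp point (between the pads) lies 19 mm behind it; z points along the fingers, y is the line along which they close (so a half turn about z gives the same grasp; the last joint's range is limited). The gripper opens to 85 mm and grips with 20 to 120 N. Pads are 22 mm wide; open, the fingers measure 114 mm over their backs; the gripper's body (76 mm by 85 mm) begins 54 mm behind the grasp point. The pads swing forward as they close: fully open they stand 13 mm farther back than shut.
Start: joints at [-1.357, 0.053, 1.613, -0, 1.476, -0.119], TCP at [0.204, -0.591, 0.231] pointing down, gripper open.
Joint ranges: [-3.01, 3.01], [-1.01, 2.22], [0.06, 2.58], [-1.02, 4.17], [0.09, 2.62], [-3.14, 3.14]. Speed limits (rad/s): [2.57, 2.57, 3.14, 3.14, 3.14, 3.14].

INTERFACE

Orientations are given as a unit quaternion [w, x, y, z].
In Python, from plant import manip gives the robot as it stands.
- The arm moves only by the tool send_rows, never from a script. Its argument "increments" is a list of rows, each an object of numbers: "claw": the closure, from -1 (fully open) to 1 (shut); "dx", "dy", "dz": the shift along the tool's x, y, z in units of 0.5 m (1.0 is 0.5 m); "yaw": the turn about the tool's z in units of 1.5 rad (1.0 is 1.5 rad). A call has 1 to 20 rows; each row is the pose to reach, as a shift and turn from the pose commanded when the call began, along the tool's axes at that moment; what a row does not reach only later rows make up. A row lasts 1/8 s, in which the tool goes at most 62.5 mm and 10.7 degrees, less where a joint would pass 70% of its speed; a pose out of reach is approached as far as the arm can. A call with a number of a shift or a turn outside -1 to 1 is refused whole. A call with a gripper value outside its range is refused whole. The fingers move at their own pace and stop on an object; the grip force is fixed at half the most. Time passes only in rows, so rows that repeat a pose let the fingers close. It gives the time, the measured TCP pose, the force, the opening and the grip force at its end, in the units of the state.
- manip.state(): the state, without advancing time (a new reading comes with each control period).
- manip.grab_frame(name): name is "side" or "top" or "wrist"; returns the picture (384x512x3 uint8, red, green, blue); there is no depth.
- manip.camera_params(name): a dict with "camera_matrix" (3x3 intrinsics, pixels), "k1" (the pictures are not rectified: a ray, as slopes to the right and down, at radius r is drawn at 1 + k1 r^2 times it, then the intrinsics apply), "extrinsics" (4x4, takes a point from world to camera coordinates); the wrist camera has in their place "tool_from_camera" (4x4, takes a point from camera to tool coordinates, whose origin is the TCP and whose axes are the flange's). Camera axes: x right, y down, z forward; pixel columns grow to the right and rows downward; lengths in m; the calibration is good to about 2 mm. A picture is of the moment at which its call begins: read the wrist's pose just before it. camera_params takes no time and is no camera call.
- manip.job_done(): hands the job in; it is judged then, once.
The state is a dict: "time": time; "joint_pos": joint angles; "joint_vel": joint speeds; "joint_efforts": joint torques, N m; "tool_pos": TCP position; "tool_rot": TCP orientation; "contact_force": force on the tool from outside, world axes, zero at the start; "ft_torque": the same for the moment, N m; "gripper_width": opening from 0.0 (shut) to 1.0 (fully open); "grasp_force": force on a finger pad.
Only numpy, scipy, OpenCV 4.12 (cv2) and the standard library are available. Lean on these libraries where they do the work, as an engineer would, in place of code of your own. Each camera call takes 0.05 s, during which the arm holds its last target. There are 200 camera calls.

TASK

Pack the roadside repair case: put every loose tire lever, the valve wrench and the CO2 inflator head that lie out on the shelf (two to four of them today) into the grey case, then lay the aluminium inner cover on its ledges over them and press it down firmly so that it sits level. Last, lower the hinged lid until it is fully closed, without slamming it, and leave everything else on the shelf where it is.

Things in the scene. Friction and masses are not known exactly. Their poses are not given: they have to be found in the camera images.
- case: Grey painted open-topped case, fixed to the shelf, outside 150 (own x) x 230 (own y) x 62 mm high, walls and floor 5 mm. Origin: centre of its underside; x points to the hinged far side, z up. Along both y ends of the inside runs a dark ledge 10 mm wide whose top is 38 mm above the origin; between the ledges the free floor is 140 x 200 mm, 5 mm above the origin.
- lid (a joint): Lid hinge, rad: 0 = fully closed, grows as the lid opens; starts open at 1.6 to 1.85. The hinge is stiff: the lid stays where it is left.
- lid_hinge (a point): Point on the hinge axis, middle of the case's far rim (75 mm from the case origin along its x, 62 mm up). The axis runs along the case's y. The point turns with the lid: closed, its axes are those of the case, and the lid is a plate of 150 x 230 x 6 mm that reaches from it along its own -x, its outer face at own z = 6 mm.
- lid_handle (a point): Grip point of the round black knob on the lid's outer face, 120 mm from the hinge towards the free edge, in the middle of the lid's width, 35 mm off the outer face; turns with the lid.
- cover: Flat aluminium inner cover, 133 (own x) x 213 (own y) x 6 mm, 0.2 kg, with a black bar handle on its top along own x: 70 long, 14 wide (own y), 13 mm high, its top 19 mm above the origin. Origin: centre of its underside. A half turn makes no difference. It drops into the case with 3.5 mm clearance on each side and rests on the ledges.
- lever_a: Blue tire lever lying flat along own x, 104 mm long, 18 wide, 12 high (thinner, 6 mm, over the last 32 mm at +x). Origin: centre of its underside. May be absent.
- lever_b: A second tire lever, the same as the first. May be absent.
- wrench: Stainless valve wrench lying flat along own x: a bar 12 x 12 mm with round heads 22 mm (at +x) and 16 mm wide at its ends, 101 mm long. Origin: centre of its underside. May be absent.
- inflator: Silver CO2 inflator head lying along own x: a block 50 long, 24 wide, 22 mm high (from own x -33 to +17 mm) with a round nozzle to +x; 80 mm long in all. Origin: underside, below the nozzle's axis, 8 mm towards the nozzle from the block's middle. May be absent.
- jar: Bystander: glass jar with twist cap, 70 mm across, 100 mm high; origin at its underside.
- oil: Bystander: white bottle, 44 mm across, 130 mm high; origin at its underside.
- tin: Bystander: flat steel patch tin 60 x 40 x 18 mm, not to be packed; origin at its underside.
- cap: Bystander: dark steel end cap, 26 mm across, 16 mm high, among the tools, not to be packed; origin at its underside.
- sprocket: Bystander: dark steel ring 60 mm across, 6 mm high, lying flat; origin at its underside.

How it is judged:
By the outcome, as a careful person would: the job done as asked, in the order asked, and still so for the second after the job is handed in, with the robot touching nothing.
Of lever_a, lever_b, wrench, inflator only 2 to 4 are there at a start; the rules pass over those that are not, and their reading is None.
At some moment in a run one of lever_a, lever_b, wrench, inflator, cover may be knocked a few centimetres aside while the robot is not near it.
Once in a run the grip may slacken for a moment while it holds something.
It also fails if it takes over 210 s, if anything falls off the work surface, if the arm or the gripper's body presses on something with over 40 N, if the wrist force passes 120 N, or if a joint passes its speed limit or range.

## Working session

There is one attempt and no reset: what is moved stays moved. The work goes in short steps, Python scripts to look and compute and a tool call to move; the robot and the scene stay as the last step left them, time stands still between calls to the robot, and variables do not carry over. Pictures are saved under pics/ and viewed, at most 14 in all, crops included, and the job is handed in when it is done.

Besides the shell and the picture viewer there is one more tool, called after "Request:" as name(argument=value, ...) on one line, values as JSON. send_rows: Moves the arm, as the interface text tells. Shifts and turns lie within -1 to 1; 1 stands for 0.5 m of shift or 1.5 rad of turn. Its arguments: {"type":"object","properties":{"increments":{"type":"array","items":{"type":"object","properties":{"claw":{"type":"number"},"dx":{"type":"number"},"dy":{"type":"number"},"dz":{"type":"number"},"yaw":{"type":"number"}}}}},"required":["increments"]}

```bash
ls; mkdir -p pics
cat > h.py <<'E'
import numpy as np, cv2
from scipy.spatial.transform import Rotation as R
from plant import manip
def tool():
    s=manip.state(); T=np.eye(4); q=s["tool_rot"]
    T[:3,:3]=R.from_quat([q[1],q[2],q[3],q[0]]).as_matrix(); T[:3,3]=s["tool_pos"]; return T
def cam(name,T=None):
    p=manip.camera_params(name); K=np.array(p["camera_matrix"])
    if name=="wrist": W=np.linalg.inv((tool() if T is None else T)@np.array(p["tool_from_camera"]))
    else: W=np.array(p["extrinsics"])
    return K,p["k1"],W
def proj(c,P):
    K,k,W=c; P=np.atleast_2d(P); q=P@W[:3,:3].T+W[:3,3]; s=q[:,:2]/q[:,2:]
    s=s*(1+k*(s**2).sum(1,keepdims=True)); return s@K[:2,:2].T+K[:2,2]
def ray(c,uv):
    K,k,W=c; uv=np.atleast_2d(np.float64(uv)); d=np.linalg.solve(K[:2,:2],(uv-K[:2,2]).T).T; s=d.copy()
    for _ in range(20): s=d/(1+k*(s**2).sum(1,keepdims=True))
    v=np.c_[s,np.ones(len(s))]@W[:3,:3]; o=-W[:3,:3].T@W[:3,3]; return o,v
def onz(c,uv,z):
    o,v=ray(c,uv); return o+v*((z-o[2])/v[:,2:])
def tri(c1,u1,c2,u2):
    A=[];b=[]
    for c,u in((c1,u1),(c2,u2)):
        o,v=ray(c,u); v=v[0]/np.linalg.norm(v); M=np.eye(3)-np.outer(v,v); A.append(M); b.append(M@o)
    x=np.linalg.lstsq(np.vstack(A),np.hstack(b),rcond=None)[0]; return x
def snap(name,fn,crop=None,zoom=1):
    T=tool(); im=manip.grab_frame(name); cv2.imwrite("pics/"+fn+"_raw.png",im[:,:,::-1]); np.save("pics/"+fn+"_T.npy",T)
    return im,cam(name,T)
E
python3 - <<'E'
from h import *
for n in("top","side"):
    im,c=snap(n,n+"0"); cv2.imwrite(f"pics/{n}0.png",cv2.resize(im[:,:,::-1],(800,600),interpolation=cv2.INTER_CUBIC))
    print(n,c)
s=manip.state(); print(s); print(manip.camera_params("wrist"))
E
```

```text
pics
top (array([[405.73814771,   0.        , 251.65888761],
       [  0.        , 405.73814771, 191.11067357],
       [  0.        ,   0.        ,   1.        ]]), 0.002389520292491173, array([[-0.02023874, -0.99975578, -0.00887586,  0.04561264],
       [-0.99149463,  0.02121151, -0.12840746,  0.55519627],
       [ 0.12856437,  0.00620156, -0.99168177,  0.99711551],
       [ 0.        ,  0.        ,  0.        ,  1.        ]]))
side (array([[441.38376673,   0.        , 263.16950308],
       [  0.        , 441.38376673, 195.04983759],
       [  0.        ,   0.        ,   1.        ]]), -0.14198186610731084, array([[-0.96626252, -0.25700375,  0.01690586,  0.53761029],
       [-0.14689583,  0.49599161, -0.85581186,  0.14326663],
       [ 0.21156169, -0.82942232, -0.51701089,  1.20999766],
       [ 0.        ,  0.        ,  0.        ,  1.        ]]))
{'time': 0.1, 'joint_pos': array([-1.35700257e+00,  5.33186796e-02,  1.61418824e+00,  8.00025511e-06,
        1.47599076e+00, -1.18984598e-01]), 'joint_vel': array([ 0.00103553, -0.00035762, -0.00273174,  0.00065975, -0.001065  ,
       -
[... 346 characters left out ...]
, -0.42025335]), 'ft_torque': array([ 0.00439943, -0.06343136, -0.05131296]), 'grasp_force': 0.0, 'gripper_width': 0.9967121003241347}
{'camera_matrix': array([[278.36327473,   0.        , 259.47826902],
       [  0.        , 278.36327473, 190.64095984],
       [  0.        ,   0.        ,   1.        ]]), 'k1': -0.00040095482943425795, 'tool_from_camera': array([[-8.91816594e-04, -9.62166972e-01, -2.72459029e-01,
         6.94292632e-02],
       [ 9.99999252e-01, -6.30079627e-04, -1.04813601e-03,
        -2.81965372e-04],
       [ 8.36810971e-04, -2.72459760e-01,  9.62166815e-01,
        -1.42155493e-01],
       [ 0.00000000e+00,  0.00000000e+00,  0.00000000e+00,
         1.00000000e+00]])}
```

View pics/top0.png

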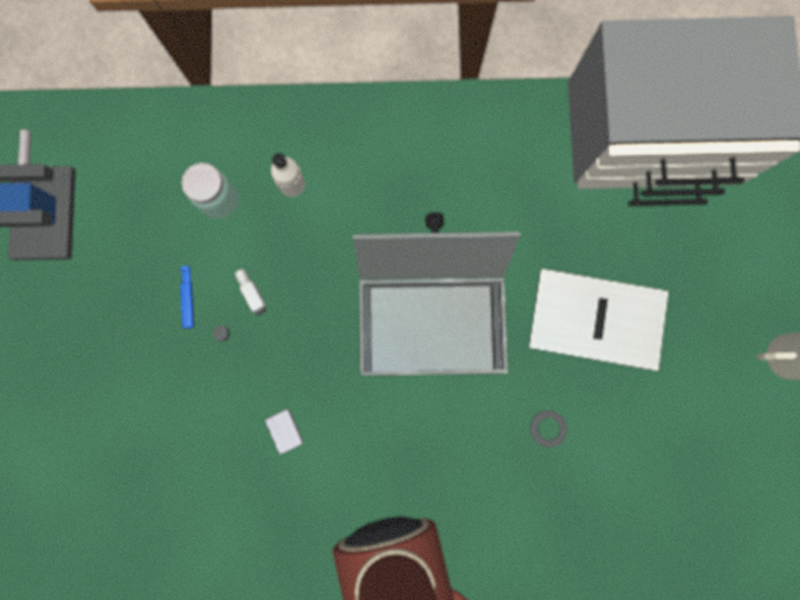

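View pics/side0.png

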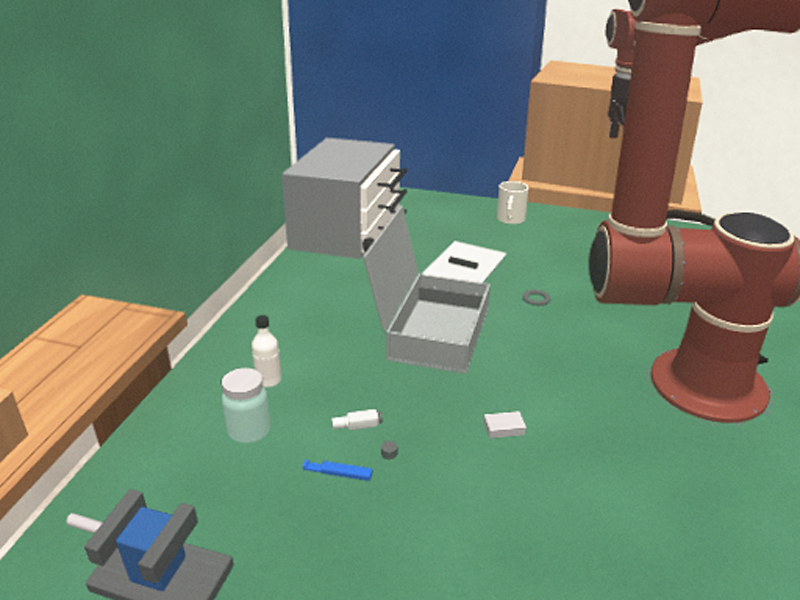

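The top view shows a blue lever at (187,297), the silver inflator head at (250,291) and the end cap at (222,333). The case is at (434,328), its lid open towards the far side with the knob at (434,220). The cover is at (600,319) with its handle along (604,300)-(598,338). I see no second lever and no wrench. The side view agrees: lever (338,470), inflator (358,420).

```bash
cat > m0.py <<'E'
from h import *
t=cam("top"); s=cam("side"); k=.64
it=cv2.imread("pics/top0_raw.png"); is_=cv2.imread("pics/side0_raw.png")
def seg(im,f,box):
    x0,y0,x1,y1=[int(v*k) for v in box]; m=np.zeros(im.shape[:2],np.uint8); m[y0:y1,x0:x1]=f(cv2.GaussianBlur(im,(3,3),0).astype(int)[y0:y1,x0:x1]); 
    n,l,st,ce=cv2.connectedComponentsWithStats(m); i=1+np.argmax(st[1:,4]); cn=cv2.findContours((l==i).astype(np.uint8),0,1)[0][0]; return ce[i],cv2.minAreaRect(cn),cv2.boxPoints(cv2.minAreaRect(cn)),st[i,4]
blue=lambda a:((a[...,0]>150)&(a[...,2]<90))
wht=lambda a:(a.min(2)>125)
blk=lambda a:(a.max(2)<75)
for nm,f,bt,bs in(("lever",blue,(160,250,210,340),(290,450,390,490)),("infl",wht,(225,262,272,320),(325,400,390,435)),("cover",wht,(515,255,680,380),(415,235,512,290)),("hand",blk,(575,280,625,350),(435,250,490,275)),("knob",blk,(420,200,450,235),(355,228,380,255))):
    a=seg(it,f,bt); b=seg(is_,f,bs)
    print(nm,"tri",tri(t,a[0],s,b[0]).round(4),"onz0",onz(t,a[0],0).round(4)[0],a[3]); print(onz(t,a[2],0.006)[:,:2].round(3).tolist())
print("rim top",onz(t,np.array([(361,374),(508,374),(506,280),(360,280)])*k,.062).round(4))
print("side near corners", onz(s,np.array([(388,334),(469,342),(490,285)])*k,.062).round(4))
for a,b in(((361,374),(388,334+0)),((508,374),(490,285))): pass
print("tri near-left rim", tri(t,np.array((361,374))*k,s,np.array((469,342))*k),"near-right",tri(t,np.array((508,374))*k,s,np.array((490,285))*k))
E
python3 m0.py
```

```text
lever tri [0.5679 0.382  0.0095] onz0 [0.5703 0.3855 0.    ] 259
[[0.624, 0.398], [0.624, 0.379], [0.52, 0.371], [0.52, 0.389]]
infl tri [0.5758 0.2749 0.015 ] onz0 [0.5795 0.2788 0.    ] 258
[[0.609, 0.309], [0.621, 0.286], [0.553, 0.249], [0.541, 0.272]]
cover tri [ 0.5191 -0.3076  0.0031] onz0 [ 0.5188 -0.3087  0.    ] 4266
[[0.474, -0.183], [0.608, -0.214], [0.563, -0.432], [0.43, -0.398]]
hand tri [ 0.5186 -0.3066  0.0145] onz0 [ 0.5205 -0.3112  0.    ] 73
[[0.491, -0.3], [0.551, -0.311], [0.55, -0.319], [0.489, -0.307]]
knob tri [ 0.6512 -0.0273  0.1729] onz0 [ 0.6936 -0.0383  0.    ] 111
[[0.707, -0.023], [0.706, -0.052], [0.676, -0.051], [0.677, -0.022]]
rim top [[ 0.4348  0.0867  0.062 ]
 [ 0.4301 -0.1429  0.062 ]
 [ 0.5787 -0.1462  0.062 ]
 [ 0.5837  0.0863  0.062 ]]
side near corners [[ 0.5753  0.093   0.062 ]
 [ 0.4322  0.0775  0.062 ]
 [ 0.4297 -0.1345  0.062 ]]
tri near-left rim [0.43283999 0.08609925 0.06773021] near-right [ 0.43048937 -0.1437501   0.05684855]
```

```bash
cat >> h.py <<'E'
def psi(T): return np.degrees(np.arctan2(T[1,0],T[0,0]))
def plan(x,y,z,ps=None):
    T=tool(); d=T[:3,:3].T@(np.array([x,y,z])-T[:3,3]); a=0 if ps is None else -np.radians((ps-psi(T)+180)%360-180)/1.5
    print("now",T[:3,3].round(4),"psi",psi(T).round(2),"| dx %.4f dy %.4f dz %.4f yaw %.4f"%(*(d/.5),a))
E
python3 -c "
from h import *
plan(.42,-.03,.36,0)"
```

```text
now [ 0.2041 -0.5901  0.2301] psi 19.07 | dx 0.7742 dy -0.9182 dz -0.2578 yaw 0.2219
```

Request:
send_rows(increments=[{"claw": -1,"dz": -0.26},{"claw": -1,"dz": -0.26},{"claw": -1,"dz": -0.26},{"claw": -1,"dx": 0.774,"dy": -0.917,"dz": -0.26,"yaw": 0.221},{"claw": -1,"dx": 0.774,"dy": -0.917,"dz": -0.26,"yaw": 0.221},{"claw": -1,"dx": 0.774,"dy": -0.917,"dz": -0.26,"yaw": 0.221},{"claw": -1,"dx": 0.774,"dy": -0.917,"dz": -0.26,"yaw": 0.221},{"claw": -1,"dx": 0.774,"dy": -0.917,"dz": -0.26,"yaw": 0.221},{"claw": -1,"dx": 0.774,"dy": -0.917,"dz": -0.26,"yaw": 0.221},{"claw": -1,"dx": 0.774,"dy": -0.917,"dz": -0.26,"yaw": 0.221},{"claw": -1,"dx": 0.774,"dy": -0.917,"dz": -0.26,"yaw": 0.221},{"claw": -1,"dx": 0.774,"dy": -0.917,"dz": -0.26,"yaw": 0.221},{"claw": -1,"dx": 0.774,"dy": -0.917,"dz": -0.26,"yaw": 0.221},{"claw": -1,"dx": 0.774,"dy": -0.917,"dz": -0.26,"yaw": 0.221},{"claw": -1,"dx": 0.774,"dy": -0.917,"dz": -0.26,"yaw": 0.221},{"claw": -1,"dx": 0.774,"dy": -0.917,"dz": -0.26,"yaw": 0.221},{"claw": -1,"dx": 0.774,"dy": -0.917,"dz": -0.26,"yaw": 0.221},{"claw": -1,"dx": 0.774,"dy": -0.917,"dz": -0.26,"yaw": 0.221}])

```text
invalid input
```

```bash
python3 -c "
from h import *
im,c=snap('wrist','w1'); cv2.imwrite('pics/w1.png',cv2.resize(im[:,:,::-1],(800,600),interpolation=cv2.INTER_CUBIC)); plan(.5,.33,.25,4.7)"
```

```text
now [ 0.2041 -0.5902  0.2304] psi 19.07 | dx 1.1606 dy -1.5462 dz -0.0366 yaw 0.1672
```

View pics/w1.png

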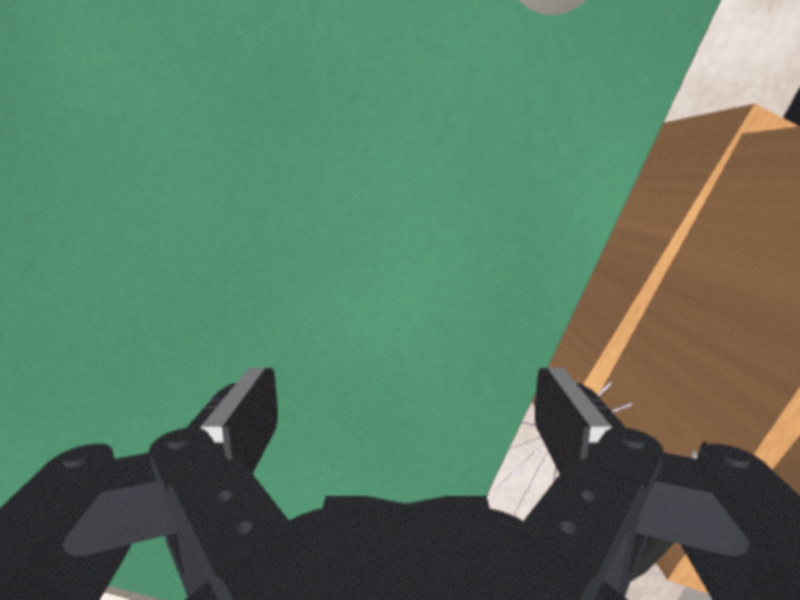

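The wrist camera still shows the start pose, with bare green shelf and the fingers at (240,420) and (570,420). The move was refused, so I'll retry with every field filled in.

Request:
send_rows(increments=[{"claw": -1,"dx": 0,"dy": 0,"dz": -0.26,"yaw": 0},{"claw": -1,"dx": 0,"dy": 0,"dz": -0.26,"yaw": 0},{"claw": -1,"dx": 0.774,"dy": -0.917,"dz": -0.26,"yaw": 0.221},{"claw": -1,"dx": 0.774,"dy": -0.917,"dz": -0.26,"yaw": 0.221},{"claw": -1,"dx": 0.774,"dy": -0.917,"dz": -0.26,"yaw": 0.221},{"claw": -1,"dx": 0.774,"dy": -0.917,"dz": -0.26,"yaw": 0.221},{"claw": -1,"dx": 0.774,"dy": -0.917,"dz": -0.26,"yaw": 0.221},{"claw": -1,"dx": 0.774,"dy": -0.917,"dz": -0.26,"yaw": 0.221},{"claw": -1,"dx": 0.774,"dy": -0.917,"dz": -0.26,"yaw": 0.221},{"claw": -1,"dx": 0.774,"dy": -0.917,"dz": -0.26,"yaw": 0.221},{"claw": -1,"dx": 0.774,"dy": -0.917,"dz": -0.26,"yaw": 0.221},{"claw": -1,"dx": 0.774,"dy": -0.917,"dz": -0.26,"yaw": 0.221},{"claw": -1,"dx": 0.774,"dy": -0.917,"dz": -0.26,"yaw": 0.221},{"claw": -1,"dx": 0.774,"dy": -0.917,"dz": -0.26,"yaw": 0.221},{"claw": -1,"dx": 0.774,"dy": -0.917,"dz": -0.26,"yaw": 0.221},{"claw": -1,"dx": 0.774,"dy": -0.917,"dz": -0.26,"yaw": 0.221}])

```text
time: 2.15
tool_pos: [0.42, -0.0319, 0.3613]
tool_rot: [0.0, 1.0, -0.0, -0.0]
contact_force: [0.9, 0.2, 0.7]
gripper_width: 0.997
grasp_force: 0.0
```

```bash
python3 -c "
from h import *
im,c=snap('wrist','w2'); cv2.imwrite('pics/w2.png',cv2.resize(im[:,:,::-1],(800,600),interpolation=cv2.INTER_CUBIC)); plan(.46,.33,.27,4.7)"
```

```text
now [ 0.42   -0.0318  0.3613] psi -0.03 | dx 0.0796 dy -0.7236 dz 0.1825 yaw -0.0551
```

View pics/w2.png

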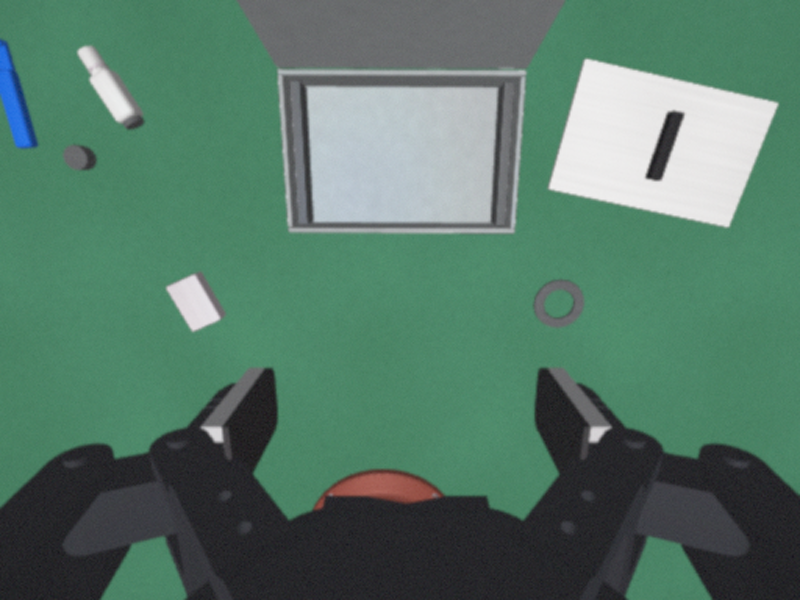

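Request:
send_rows(increments=[{"claw": -1,"dx": 0.08,"dy": -0.724,"dz": 0.18,"yaw": -0.055},{"claw": -1,"dx": 0.08,"dy": -0.724,"dz": 0.18,"yaw": -0.055},{"claw": -1,"dx": 0.08,"dy": -0.724,"dz": 0.18,"yaw": -0.055},{"claw": -1,"dx": 0.08,"dy": -0.724,"dz": 0.18,"yaw": -0.055},{"claw": -1,"dx": 0.08,"dy": -0.724,"dz": 0.18,"yaw": -0.055},{"claw": -1,"dx": 0.08,"dy": -0.724,"dz": 0.18,"yaw": -0.055},{"claw": -1,"dx": 0.08,"dy": -0.724,"dz": 0.18,"yaw": -0.055},{"claw": -1,"dx": 0.08,"dy": -0.724,"dz": 0.18,"yaw": -0.055},{"claw": -1,"dx": 0.08,"dy": -0.724,"dz": 0.18,"yaw": -0.055},{"claw": -1,"dx": 0.08,"dy": -0.724,"dz": 0.18,"yaw": -0.055},{"claw": -1,"dx": 0.08,"dy": -0.724,"dz": 0.18,"yaw": -0.055},{"claw": -1,"dx": 0.08,"dy": -0.724,"dz": 0.18,"yaw": -0.055}])

```text
time: 3.7
tool_pos: [0.4598, 0.3308, 0.2716]
tool_rot: [-0.0, 0.999, 0.042, 0.0]
contact_force: [-0.1, -0.9, 0.6]
gripper_width: 0.999
grasp_force: 0.0
```

```bash
python3 -c "
from h import *
im,c=snap('wrist','w3'); cv2.imwrite('pics/w3.png',cv2.resize(im[:,:,::-1],(800,600),interpolation=cv2.INTER_CUBIC)); plan(.568,.382,.1,4.7)"
```

```text
now [0.4598 0.3309 0.2715] psi 4.78 | dx 0.2242 dy -0.0838 dz 0.3430 yaw 0.0009
```

View pics/w3.png

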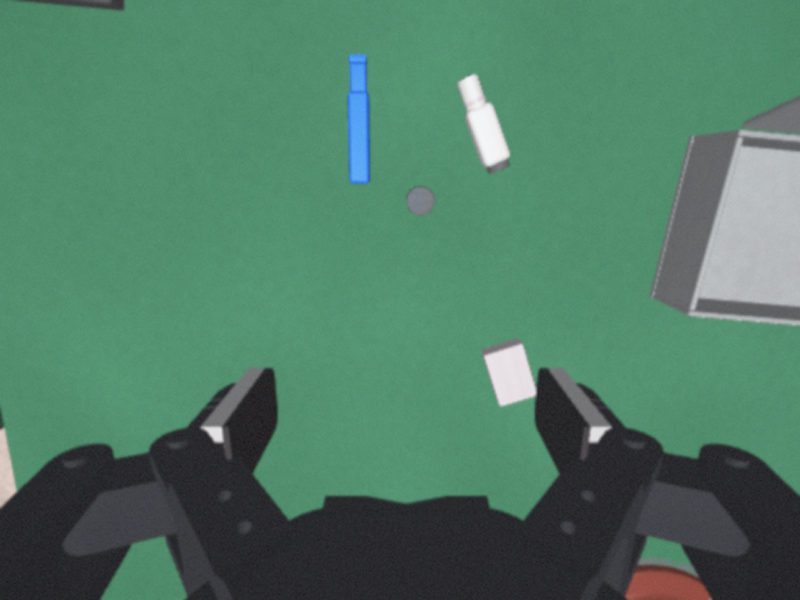

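w2 shows the case rim with corners (278,70), (526,70), (515,232) and (290,232), and nothing standing in it. The cover is at (663,143). w3 shows the lever at (359,120) with its thin end up, the inflator at (485,125) with its nozzle up, and the cap at (420,200).

```bash
cat > m1.py <<'E'
from h import *
from scipy.optimize import least_squares
k=.64
def ld(n,name):
    return cv2.imread(f"pics/{n}_raw.png"), cam(name,np.load(f"pics/{n}_T.npy"))
V={"w2":ld("w2","wrist"),"w3":ld("w3","wrist"),"t":ld("top0","top")}
def comp(v,f,box):
    im,c=V[v]; x0,y0,x1,y1=[int(q*k) for q in box]; m=np.zeros(im.shape[:2],np.uint8); m[y0:y1,x0:x1]=f(im.astype(int)[y0:y1,x0:x1])
    n,l,st,ce=cv2.connectedComponentsWithStats(m); i=1+np.argmax(st[1:,4]); cn=cv2.findContours((l==i).astype(np.uint8),0,1)[0][0]
    return ce[i],cv2.boxPoints(cv2.minAreaRect(cn)),c
blue=lambda a:((a[...,0]>130)&(a[...,2]<100)&(a[...,0]>a[...,1]+25))
wht=lambda a:(a.min(2)>140)
for nm,f,b3,bt,zt in(("lever",blue,(330,40,390,200),(160,250,210,340),.012),("infl",wht,(445,60,520,180),(225,262,272,320),.02)):
    a=comp("w3",f,b3); b=comp("t",f,bt); print(nm,"tri",tri(a[2],a[0],b[2],b[0]).round(4)); 
    for q in(a,b): P=onz(q[2],q[1],zt*.8)[:,:2]; print(P.mean(0).round(4),P.round(4).tolist())
# case
obs={"w2":[(290,232),(515,232),(526,70),(278,70)],"t":[(361,374),(508,374),(506,280),(360,280)]}
mod=np.array([(-.075,.115,.062),(-.075,-.115,.062),(.075,-.115,.062),(.075,.115,.062)])
def W(p): R2=R.from_euler("z",p[2]).as_matrix(); return mod@R2.T+[p[0],p[1],0]
pts={}
for v in obs:
    g=cv2.cvtColor(V[v][0],cv2.COLOR_BGR2GRAY); q=np.float32(obs[v])*k; pts[v]=q
for vs in(("w2",),("t",),("w2","t")):
    fn=lambda p:np.concatenate([(proj(V[v][1],W(p))-pts[v]).ravel() for v in vs])
    r=least_squares(fn,[.507,-.03,0]); print(vs,r.x.round(4),np.degrees(r.x[2]).round(2),fn(r.x).round(1))
E
python3 m1.py
```

```text
lever tri [0.5694 0.3822 0.0083]
[0.57   0.3821] [[0.6208, 0.3939], [0.6223, 0.3757], [0.5192, 0.3696], [0.5176, 0.3892]]
[0.5714 0.3823] [[0.6229, 0.396], [0.6235, 0.3763], [0.5198, 0.3687], [0.5192, 0.3882]]
infl tri [0.5771 0.2751 0.015 ]
[0.5784 0.2758] [[0.607, 0.3048], [0.6165, 0.2822], [0.5503, 0.2463], [0.5399, 0.2698]]
[0.5797 0.2759] [[0.6074, 0.3033], [0.6181, 0.2814], [0.552, 0.2485], [0.5415, 0.2702]]
('w2',) [ 0.5074 -0.0282 -0.0014] -0.08 [-0.8  0.7  0.7  0.7  0.8 -0.5 -0.7 -0.4]
('t',) [ 0.5068 -0.0291 -0.0185] -1.06 [-0.2  0.3 -0.1  0.2 -0.3 -0.4  0.7 -0.1]
('w2', 't') [ 0.5073 -0.0284 -0.0058] -0.33 [-0.8  0.5  0.6  1.1  1.2 -0.  -0.4 -0.7 -0.1  0.8  0.  -0.6 -1.  -1.1
  0.   0.3]
```

Request:
send_rows(increments=[{"claw": -0.3,"dx": 0.208,"dy": -0.084,"dz": 0.36,"yaw": 0.015},{"claw": -0.3,"dx": 0.208,"dy": -0.084,"dz": 0.36,"yaw": 0.015},{"claw": -0.3,"dx": 0.208,"dy": -0.084,"dz": 0.36,"yaw": 0.015},{"claw": -0.3,"dx": 0.208,"dy": -0.084,"dz": 0.36,"yaw": 0.015},{"claw": -0.3,"dx": 0.208,"dy": -0.084,"dz": 0.36,"yaw": 0.015},{"claw": -0.3,"dx": 0.208,"dy": -0.084,"dz": 0.36,"yaw": 0.015},{"claw": -0.3,"dx": 0.208,"dy": -0.084,"dz": 0.42,"yaw": 0.015},{"claw": -0.3,"dx": 0.208,"dy": -0.084,"dz": 0.48,"yaw": 0.015},{"claw": -0.3,"dx": 0.208,"dy": -0.084,"dz": 0.51,"yaw": 0.015},{"claw": -0.3,"dx": 0.208,"dy": -0.084,"dz": 0.51,"yaw": 0.015}])

```text
time: 5.0
tool_pos: [0.5594, 0.3816, 0.0165]
tool_rot: [0.0, 1.0, 0.031, -0.0]
contact_force: [-0.7, 0.0, -0.1]
gripper_width: 0.646
grasp_force: 0.0
```

```bash
python3 -c "
from h import *
im,c=snap('wrist','w4'); cv2.imwrite('pics/w4.png',cv2.resize(im[:,:,::-1],(640,480),interpolation=cv2.INTER_CUBIC)); plan(.560,.3813,.003,3.5);print(manip.state()['contact_force'],manip.state()['gripper_width'])"
```

```text
now [0.5602 0.382  0.0176] psi 3.52 | dx -0.0006 dy 0.0014 dz 0.0291 yaw 0.0002
[0.41211722 0.0653306  0.91752611] 0.6541341371744757
```

View pics/w4.png

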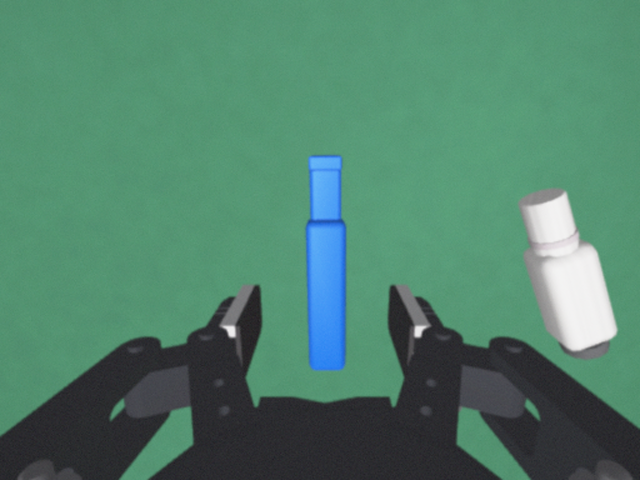

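The lever lies centred at x=327 between the fingers (260 and 390), its axis along the fingers' plane. I'll lower and grip.

Request:
send_rows(increments=[{"claw": -0.3,"dx": 0,"dy": 0,"dz": 0.013,"yaw": 0},{"claw": -0.3,"dx": 0,"dy": 0,"dz": 0.026,"yaw": 0},{"claw": 1,"dx": 0,"dy": 0,"dz": 0.026,"yaw": 0},{"claw": 1,"dx": 0,"dy": 0,"dz": 0.026,"yaw": 0},{"claw": 1,"dx": 0,"dy": 0,"dz": 0.026,"yaw": 0},{"claw": 1,"dx": 0,"dy": 0,"dz": 0.026,"yaw": 0},{"claw": 1,"dx": 0,"dy": 0,"dz": 0.026,"yaw": 0},{"claw": 1,"dx": 0,"dy": 0,"dz": 0.026,"yaw": 0},{"claw": 1,"dx": 0,"dy": 0,"dz": 0.0,"yaw": 0},{"claw": 1,"dx": 0,"dy": 0,"dz": -0.1,"yaw": 0},{"claw": 1,"dx": 0,"dy": 0,"dz": -0.2,"yaw": 0},{"claw": 1,"dx": 0,"dy": 0,"dz": -0.3,"yaw": 0},{"claw": 1,"dx": 0,"dy": 0,"dz": -0.3,"yaw": 0},{"claw": 1,"dx": 0,"dy": 0,"dz": -0.3,"yaw": 0}])

```text
time: 6.8
tool_pos: [0.5595, 0.3815, 0.1664]
tool_rot: [0.0, 1.0, 0.031, -0.0]
contact_force: [-0.1, 0.2, -1.1]
gripper_width: 0.186
grasp_force: 61.4
```

```bash
python3 -c "
from h import *
im,c=snap('wrist','w5'); cv2.imwrite('pics/w5.png',cv2.resize(im[:,:,::-1],(640,480),interpolation=cv2.INTER_CUBIC)); plan(.485,.023,.17,-.7)"
```

```text
now [0.5589 0.3812 0.1648] psi 3.51 | dx -0.1914 dy 0.7060 dz -0.0091 yaw 0.0490
```

Request:
send_rows(increments=[{"claw": 1,"dx": -0.1,"dy": 0.35,"dz": 0,"yaw": 0.049},{"claw": 1,"dx": -0.191,"dy": 0.706,"dz": -0.009,"yaw": 0.049},{"claw": 1,"dx": -0.191,"dy": 0.706,"dz": -0.009,"yaw": 0.049},{"claw": 1,"dx": -0.191,"dy": 0.706,"dz": -0.009,"yaw": 0.049},{"claw": 1,"dx": -0.191,"dy": 0.706,"dz": -0.009,"yaw": 0.049},{"claw": 1,"dx": -0.191,"dy": 0.706,"dz": -0.009,"yaw": 0.049},{"claw": 1,"dx": -0.191,"dy": 0.706,"dz": -0.009,"yaw": 0.049},{"claw": 1,"dx": -0.191,"dy": 0.706,"dz": -0.009,"yaw": 0.049},{"claw": 1,"dx": -0.191,"dy": 0.706,"dz": -0.009,"yaw": 0.049},{"claw": 1,"dx": -0.191,"dy": 0.706,"dz": -0.009,"yaw": 0.049}])

```text
time: 8.1
tool_pos: [0.4861, 0.0246, 0.1705]
tool_rot: [-0.0, 1.0, -0.005, -0.0]
contact_force: [-0.6, -0.5, -0.5]
gripper_width: 0.185
grasp_force: 61.4
```

```bash
python3 -c "
from h import *
im,c=snap('wrist','w6'); a=cv2.resize(im[:,:,::-1],(640,480),interpolation=cv2.INTER_CUBIC); cv2.imwrite('pics/w6.png',a); plan(.485,.023,.010,-.7)"
```

```text
now [0.4862 0.0244 0.1706] psi -0.6 | dx -0.0021 dy 0.0029 dz 0.3212 yaw 0.0012
```

View pics/w6.png

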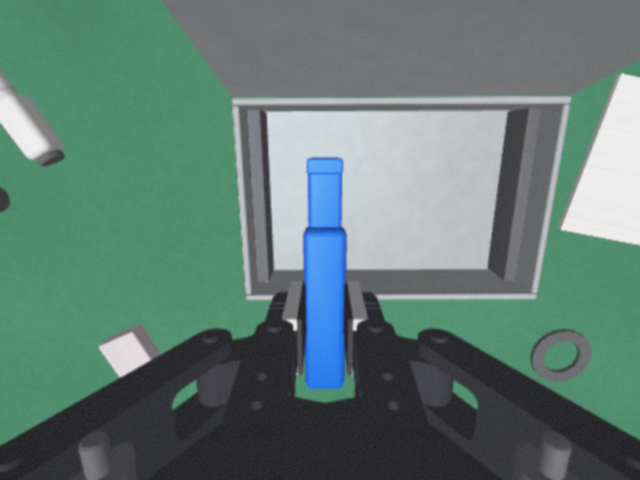

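The lever is held straight at (325,270). The case below is empty, with rim corners (234,100), (570,98), (537,297) and (248,297). I'll lower it in.

Request:
send_rows(increments=[{"claw": 1,"dx": 0,"dy": 0.003,"dz": 0.08,"yaw": 0},{"claw": 1,"dx": 0,"dy": 0.003,"dz": 0.16,"yaw": 0},{"claw": 1,"dx": 0,"dy": 0.003,"dz": 0.22,"yaw": 0},{"claw": 1,"dx": 0,"dy": 0.003,"dz": 0.27,"yaw": 0},{"claw": 1,"dx": 0,"dy": 0.003,"dz": 0.3,"yaw": 0},{"claw": 1,"dx": 0,"dy": 0.003,"dz": 0.32,"yaw": 0},{"claw": 1,"dx": 0,"dy": 0.003,"dz": 0.32,"yaw": 0},{"claw": 0.3,"dx": 0,"dy": 0.003,"dz": 0.32,"yaw": 0},{"claw": 0.3,"dx": 0,"dy": 0.003,"dz": 0.32,"yaw": 0},{"claw": 0.3,"dx": 0,"dy": 0.003,"dz": 0.32,"yaw": 0},{"claw": 0.3,"dx": 0,"dy": 0.003,"dz": 0.28,"yaw": 0},{"claw": 0.3,"dx": 0,"dy": 0.003,"dz": 0.2,"yaw": 0},{"claw": 0.3,"dx": 0,"dy": 0.003,"dz": 0.1,"yaw": 0},{"claw": 0.3,"dx": 0,"dy": 0.003,"dz": 0,"yaw": 0},{"claw": 0.3,"dx": 0,"dy": 0.003,"dz": -0.1,"yaw": 0},{"claw": 0.3,"dx": 0,"dy": 0.003,"dz": -0.1,"yaw": 0}])

```text
time: 10.15
tool_pos: [0.4889, 0.0217, 0.2269]
tool_rot: [0.001, 1.0, -0.006, 0.005]
contact_force: [-0.9, 0.9, 0.6]
gripper_width: 0.345
grasp_force: 0.0
```

```bash
python3 -c "
from h import *
im,c=snap('wrist','w7'); im2,c2=snap('top','top1')
a=cv2.resize(im[:,:,::-1],(512,384)); b=im2[:,:,::-1]
cv2.imwrite('pics/c7.png',np.vstack([cv2.resize(a,(400,300)),cv2.resize(b,(400,300))]))
print(manip.state()['gripper_width'])
plan(.50,.24,.22,28)"
```

```text
0.34839026911716037
now [0.4863 0.022  0.2213] psi -0.7 | dx 0.0221 dy -0.4363 dz 0.0027 yaw -0.3340
```

View pics/c7.png

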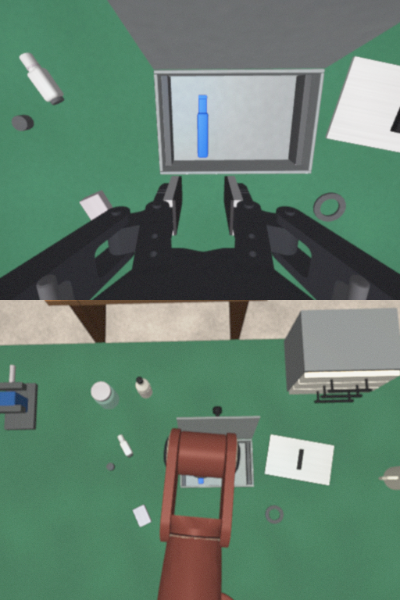

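The lever lies inside the case at (203,125) in the upper, wrist half. The inflator is still at (40,78) there. Next is the inflator.

Request:
send_rows(increments=[{"claw": -0.4,"dx": 0.022,"dy": -0.436,"dz": 0.003,"yaw": -0.334},{"claw": -0.4,"dx": 0.022,"dy": -0.436,"dz": 0.003,"yaw": -0.334},{"claw": -0.4,"dx": 0.022,"dy": -0.436,"dz": 0.003,"yaw": -0.334},{"claw": -0.4,"dx": 0.022,"dy": -0.436,"dz": 0.003,"yaw": -0.334},{"claw": -0.4,"dx": 0.022,"dy": -0.436,"dz": 0.003,"yaw": -0.334},{"claw": -0.4,"dx": 0.022,"dy": -0.436,"dz": 0.003,"yaw": -0.334},{"claw": -0.4,"dx": 0.022,"dy": -0.436,"dz": 0.003,"yaw": -0.334},{"claw": -0.4,"dx": 0.022,"dy": -0.436,"dz": 0.003,"yaw": -0.334},{"claw": -0.4,"dx": 0.022,"dy": -0.436,"dz": 0.003,"yaw": -0.334}])

```text
time: 11.38
tool_pos: [0.4999, 0.2393, 0.2195]
tool_rot: [0.0, 0.97, 0.241, 0.0]
contact_force: [0.3, -0.3, 0.4]
gripper_width: 0.702
grasp_force: 0.0
```

```bash
cat > inf.py <<'E'
from h import *
import sys
im,c=snap('wrist',sys.argv[1]); a=im.astype(int); m=(a.min(2)>140).astype(np.uint8); m[250:]=0
n,l,st,ce=cv2.connectedComponentsWithStats(m)
p=proj(c,[[.577,.275,.018]])[0]
i=min((i for i in range(1,n) if st[i,4]>150),key=lambda i:np.hypot(*(ce[i]-p)))
cn=cv2.findContours((l==i).astype(np.uint8),0,1)[0][0]; B=cv2.boxPoints(cv2.minAreaRect(cn))
P=onz(c,B,.015)[:,:2]; E=[(P[j]+P[(j+1)%4])/2 for j in range(4)]; d=[E[2]-E[0],E[3]-E[1]]; v=max(d,key=np.linalg.norm); v=v*np.sign(v[0])
print("px",ce[i],p,"ctr",P.mean(0).round(4),"len",np.linalg.norm(d,axis=1).round(4),"ang",np.degrees(np.arctan2(v[1],v[0])).round(1))
u=v/np.linalg.norm(v); nz=P.mean(0)+u*np.linalg.norm(v)/2; g=nz-u*.055; print("nozzle tip",nz.round(4),"block ctr",g.round(4))
b=c=None
t=cam('top'); it=manip.grab_frame('top'); print("tri with top0:",tri(cam('wrist',np.load(f'pics/{sys.argv[1]}_T.npy')),ce[i],t,np.array(0) if 0 else [float(x) for x in sys.argv[2:4]]) if len(sys.argv)>3 else '')
A=np.degrees(np.arctan2(v[1],v[0])); plan(g[0],g[1],.008,A)
E
python3 inf.py w8
```

```text
px [263.90056589  97.73807599] [263.76973734  98.28215292] ctr [0.579  0.2757] len [0.075  0.0236] ang 28.2
nozzle tip [0.6121 0.2934] block ctr [0.5636 0.2675]
tri with top0: 
now [0.4999 0.2395 0.2195] psi 27.97 | dx 0.1386 dy 0.0104 dz 0.4230 yaw -0.0021
```

Request:
send_rows(increments=[{"claw": -0.4,"dx": 0.139,"dy": 0.01,"dz": 0.2,"yaw": 0},{"claw": -0.4,"dx": 0.139,"dy": 0.01,"dz": 0.3,"yaw": 0},{"claw": -0.4,"dx": 0.139,"dy": 0.01,"dz": 0.35,"yaw": 0},{"claw": -0.4,"dx": 0.139,"dy": 0.01,"dz": 0.39,"yaw": 0},{"claw": -0.4,"dx": 0.139,"dy": 0.01,"dz": 0.415,"yaw": 0},{"claw": -0.4,"dx": 0.139,"dy": 0.01,"dz": 0.43,"yaw": 0},{"claw": -0.4,"dx": 0.139,"dy": 0.01,"dz": 0.43,"yaw": 0},{"claw": 1,"dx": 0.139,"dy": 0.01,"dz": 0.43,"yaw": 0},{"claw": 1,"dx": 0.139,"dy": 0.01,"dz": 0.43,"yaw": 0},{"claw": 1,"dx": 0.139,"dy": 0.01,"dz": 0.43,"yaw": 0},{"claw": 1,"dx": 0.139,"dy": 0.01,"dz": 0.43,"yaw": 0},{"claw": 1,"dx": 0.139,"dy": 0.01,"dz": 0.43,"yaw": 0},{"claw": 1,"dx": 0.139,"dy": 0.01,"dz": 0.43,"yaw": 0},{"claw": 1,"dx": 0.139,"dy": 0.01,"dz": 0.38,"yaw": 0},{"claw": 1,"dx": 0.139,"dy": 0.01,"dz": 0.28,"yaw": 0},{"claw": 1,"dx": 0.139,"dy": 0.01,"dz": 0.18,"yaw": 0},{"claw": 1,"dx": 0.139,"dy": 0.01,"dz": 0.1,"yaw": 0},{"claw": 1,"dx": 0.139,"dy": 0.01,"dz": 0.1,"yaw": 0}])

```text
time: 13.72
tool_pos: [0.5658, 0.2689, 0.1741]
tool_rot: [-0.0, 0.97, 0.242, 0.004]
contact_force: [-0.2, 0.0, -1.1]
gripper_width: 0.265
grasp_force: 60.9
```

```bash
python3 -c "
from h import *
plan(.485,-.065,.17,-.7)"
```

```text
now [0.5658 0.2689 0.1741] psi 28.01 | dx -0.4563 dy 0.5137 dz 0.0050 yaw 0.3341
```

Request:
send_rows(increments=[{"claw": 1,"dx": -0.228,"dy": 0.257,"dz": 0,"yaw": 0.16},{"claw": 1,"dx": -0.456,"dy": 0.514,"dz": 0.005,"yaw": 0.334},{"claw": 1,"dx": -0.456,"dy": 0.514,"dz": 0.005,"yaw": 0.334},{"claw": 1,"dx": -0.456,"dy": 0.514,"dz": 0.005,"yaw": 0.334},{"claw": 1,"dx": -0.456,"dy": 0.514,"dz": 0.005,"yaw": 0.334},{"claw": 1,"dx": -0.456,"dy": 0.514,"dz": 0.005,"yaw": 0.334},{"claw": 1,"dx": -0.456,"dy": 0.514,"dz": 0.005,"yaw": 0.334},{"claw": 1,"dx": -0.456,"dy": 0.514,"dz": 0.005,"yaw": 0.334},{"claw": 1,"dx": -0.456,"dy": 0.514,"dz": 0.005,"yaw": 0.334},{"claw": 1,"dx": -0.456,"dy": 0.514,"dz": 0.005,"yaw": 0.334}])

```text
time: 14.98
tool_pos: [0.4829, -0.065, 0.1665]
tool_rot: [-0.0, 1.0, -0.005, -0.0]
contact_force: [-0.4, -0.4, -0.6]
gripper_width: 0.261
grasp_force: 64.7
```

```bash
python3 -c "
from h import *
im,c=snap('wrist','w9'); a=cv2.resize(im[:,:,::-1],(640,480),interpolation=cv2.INTER_CUBIC); cv2.imwrite('pics/w9.png',a); plan(.485,-.065,.012,-.7)"
```

```text
now [ 0.483  -0.0651  0.1667] psi -0.61 | dx 0.0041 dy -0.0003 dz 0.3094 yaw 0.0010
```

View pics/w9.png

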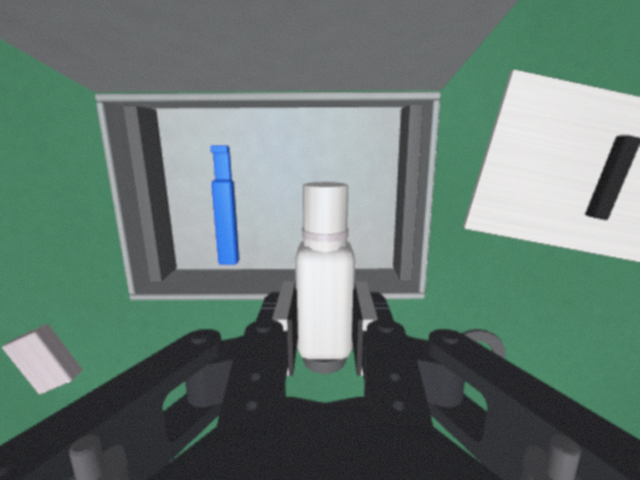

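The inflator is held straight at (325,285) and the lever rests in the case at (225,210). I'll lower it beside the lever.

Request:
send_rows(increments=[{"claw": 1,"dx": 0.006,"dy": 0,"dz": 0.08,"yaw": 0},{"claw": 1,"dx": 0.006,"dy": 0,"dz": 0.16,"yaw": 0},{"claw": 1,"dx": 0.006,"dy": 0,"dz": 0.22,"yaw": 0},{"claw": 1,"dx": 0.006,"dy": 0,"dz": 0.27,"yaw": 0},{"claw": 1,"dx": 0.006,"dy": 0,"dz": 0.295,"yaw": 0},{"claw": 1,"dx": 0.006,"dy": 0,"dz": 0.311,"yaw": 0},{"claw": 1,"dx": 0.006,"dy": 0,"dz": 0.311,"yaw": 0},{"claw": 0.15,"dx": 0.006,"dy": 0,"dz": 0.311,"yaw": 0},{"claw": 0.15,"dx": 0.006,"dy": 0,"dz": 0.311,"yaw": 0},{"claw": 0.15,"dx": 0.006,"dy": 0,"dz": 0.311,"yaw": 0},{"claw": 0.15,"dx": 0.006,"dy": 0,"dz": 0.28,"yaw": 0},{"claw": 0.15,"dx": 0.006,"dy": 0,"dz": 0.2,"yaw": 0},{"claw": 0.15,"dx": 0.006,"dy": 0,"dz": 0.1,"yaw": 0},{"claw": 0.15,"dx": 0.006,"dy": 0,"dz": 0,"yaw": 0},{"claw": 0.15,"dx": 0.006,"dy": 0,"dz": -0.1,"yaw": 0},{"claw": 0.15,"dx": 0.006,"dy": 0,"dz": -0.1,"yaw": 0},{"claw": 0.15,"dx": 0.006,"dy": 0,"dz": -0.1,"yaw": 0}])

```text
time: 17.15
tool_pos: [0.4857, -0.0659, 0.2173]
tool_rot: [0.0, 1.0, -0.006, 0.0]
contact_force: [-0.0, 0.3, 0.2]
gripper_width: 0.425
grasp_force: 0.0
```

```bash
python3 -c "
from h import *
im,c=snap('wrist','w10'); print(manip.state()['gripper_width'])
plan(.44,-.30,.25,-12.5)"
```

```text
0.42896537634496673
now [ 0.4851 -0.0657  0.216 ] psi -0.7 | dx -0.0846 dy 0.4695 dz -0.0681 yaw 0.1373
```

Request:
send_rows(increments=[{"claw": -0.3,"dx": -0.085,"dy": 0.47,"dz": -0.068,"yaw": 0.137},{"claw": -0.3,"dx": -0.085,"dy": 0.47,"dz": -0.068,"yaw": 0.137},{"claw": -0.3,"dx": -0.085,"dy": 0.47,"dz": -0.068,"yaw": 0.137},{"claw": -0.3,"dx": -0.085,"dy": 0.47,"dz": -0.068,"yaw": 0.137},{"claw": -0.3,"dx": -0.085,"dy": 0.47,"dz": -0.068,"yaw": 0.137},{"claw": -0.3,"dx": -0.085,"dy": 0.47,"dz": -0.068,"yaw": 0.137},{"claw": -0.3,"dx": -0.085,"dy": 0.47,"dz": -0.068,"yaw": 0.137},{"claw": -0.3,"dx": -0.085,"dy": 0.47,"dz": -0.068,"yaw": 0.137},{"claw": -0.3,"dx": -0.085,"dy": 0.47,"dz": -0.068,"yaw": 0.137}])

```text
time: 18.32
tool_pos: [0.4407, -0.2997, 0.2508]
tool_rot: [0.0, 0.994, -0.108, 0.0]
contact_force: [-0.1, 0.1, -0.5]
gripper_width: 0.648
grasp_force: 0.0
```

```bash
python3 -c "
from h import *
im,c=snap('wrist','w11'); im2,c2=snap('top','top2')
a=cv2.resize(im[:,:,::-1],(640,480),interpolation=cv2.INTER_CUBIC)
cv2.imwrite('pics/w11.png',a)
"
```

```text
(no output)
```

View pics/w11.png

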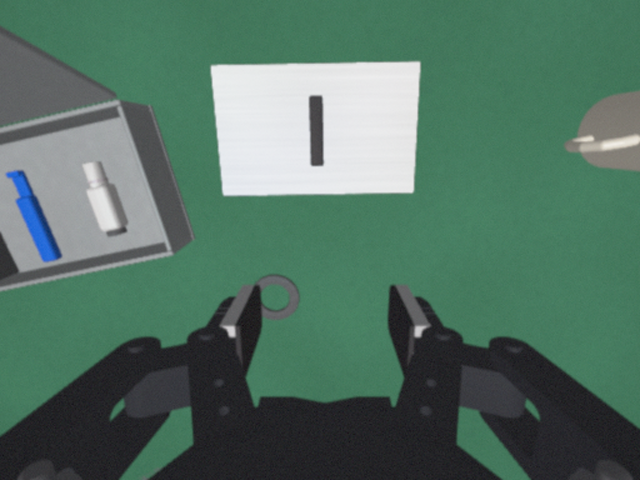

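Both tools lie on the case floor at (33,220) and (105,200). The cover is at (317,130) with corners (211,66), (420,62), (413,192) and (223,195), and its handle is at (316,130).

```bash
cat > cov.py <<'E'
from h import *
from scipy.optimize import least_squares
def quad(f,name,box,kk):
    im=cv2.imread(f"pics/{f}_raw.png"); c=cam(name,np.load(f"pics/{f}_T.npy")); x0,y0,x1,y1=[int(v*kk) for v in box]
    a=im.astype(int); m=np.zeros(im.shape[:2],np.uint8); m[y0:y1,x0:x1]=(a.min(2)>140)[y0:y1,x0:x1]
    m=cv2.morphologyEx(m,cv2.MORPH_OPEN,np.ones((3,3)))
    cn=max(cv2.findContours(m,0,1)[0],key=cv2.contourArea); h=cv2.convexHull(cn)[:,0].astype(float)
    b=np.zeros_like(m); b[y0:y1,x0:x1]=(a.max(2)<90)[y0:y1,x0:x1]; hm=np.zeros_like(m); cv2.fillPoly(hm,[cv2.convexHull(cn)],1); b&=hm
    bc=max(cv2.findContours(b,0,1)[0],key=cv2.contourArea); M=cv2.moments(bc); return h,c,np.array([M["m10"],M["m01"]])/M["m00"],bc
def fitcover(h,c,zt=.006,x0=(.519,-.307,np.radians(-12.5))):
    # all contour hull points densified lie on rectangle boundary at z=zt
    p=np.vstack([np.linspace(h[i],h[(i+1)%len(h)],max(2,int(np.hypot(*(h[(i+1)%len(h)]-h[i])))))[:-1] for i in range(len(h))])
    W=onz(c,p,zt)[:,:2]
    def f(q):
        ca,sa=np.cos(q[2]),np.sin(q[2]); d=W-q[:2]; u=d@[ca,sa]; v=d@[-sa,ca]; qx=np.abs(u)-.0665; qy=np.abs(v)-.1065
        return np.where((qx>0)&(qy>0),np.hypot(qx,qy),np.maximum(qx,qy))
    r=least_squares(f,x0,loss="soft_l1",f_scale=.001); return r.x,np.abs(f(r.x)).mean()
if __name__=="__main__":
    R_=[]
    for f,n,box,kk in(("w11","wrist",(200,50,430,205),.8),("top2","top",(515,255,680,380),.64)):
        h,c,hc,bc=quad(f,n,box,kk); q,e=fitcover(h,c); R_.append((c,hc)); print(f,q.round(4),np.degrees(q[2]).round(2),"err",e.round(5),"handle at z.013",onz(c,hc,.013).round(4))
    print("tri",tri(*R_[0],*R_[1]))
    plan(.519,-.307,.06,-12.5)
E
python3 cov.py
```

```text
w11 [ 0.5184 -0.307  -0.2013] -11.53 err 0.00018 handle at z.013 [[ 0.5196 -0.3074  0.013 ]]
top2 [ 0.5199 -0.3066 -0.1926] -11.04 err 0.002 handle at z.013 [[ 0.4637 -0.3593  0.013 ]]
tri [ 0.48717312 -0.31038379  0.14453854]
now [ 0.4406 -0.3     0.2509] psi -12.43 | dx 0.1560 dy -0.0200 dz 0.3818 yaw 0.0008
```

Request:
send_rows(increments=[{"claw": -0.3,"dx": 0.156,"dy": -0.02,"dz": 0.3,"yaw": -0.0105},{"claw": -0.3,"dx": 0.156,"dy": -0.02,"dz": 0.39,"yaw": -0.0105},{"claw": -0.3,"dx": 0.156,"dy": -0.02,"dz": 0.39,"yaw": -0.0105},{"claw": -0.3,"dx": 0.156,"dy": -0.02,"dz": 0.39,"yaw": -0.0105},{"claw": -0.3,"dx": 0.156,"dy": -0.02,"dz": 0.39,"yaw": -0.0105},{"claw": -0.3,"dx": 0.156,"dy": -0.02,"dz": 0.39,"yaw": -0.0105}])

```text
time: 19.18
tool_pos: [0.5195, -0.3081, 0.0575]
tool_rot: [0.001, 0.995, -0.101, 0.001]
contact_force: [0.2, 0.7, 1.1]
gripper_width: 0.647
grasp_force: 0.0
```

Run:
```python
from h import *
from cov import quad
im,c=snap('wrist','w12'); cv2.imwrite('pics/w12.png',cv2.resize(im[:,:,::-1],(512,384)))
a=im.astype(int); b=((a.max(2)<90)).astype(np.uint8); b[290:]=0; b[:,:215]=0; b[:,305:]=0
n,l,st,ce=cv2.connectedComponentsWithStats(b); print([(st[i].tolist()) for i in range(1,n) if st[i,4]>30])
# far end of the handle (top edge middle) in both views: heights by triangulation
i=1+np.argmax(st[1:,4]); ys,xs=np.where(l==i); y0=ys.min(); far2=np.array([xs[ys<=y0+1].mean(),y0-.5])
h,c1,hc,bc=quad("w11","wrist",(200,50,430,205),.8); bc=bc[:,0]; y1=bc[:,1].min(); far1=np.array([(bc[bc[:,1]<=y1+1][:,0]).mean(),y1-.5])
print("far ends",far1,far2,"tri",tri(c1,far1,c,far2).round(4)); print("exp far top",[.5184+.035*np.cos(-.2013),-.307+.035*np.sin(-.2013),.019])
print("model handle far-top in w12",proj(c,[[.5527,-.314,.019]]))
plan(.5184,-.307,.010,-11.53)
```

```text
[[250, 166, 20, 95, 1756]]
far ends [252.   76.5] [259.25714286 165.5       ] tri [ 0.5528 -0.314   0.0112]
exp far top [np.float64(0.5526932617869734), np.float64(-0.3139980137189139), 0.019]
model handle far-top in w12 [[258.93891547 167.79856614]]
now [ 0.5197 -0.3084  0.0581] psi -11.58 | dx -0.0034 dy -0.0023 dz 0.0961 yaw -0.0006
```

View pics/w12.png

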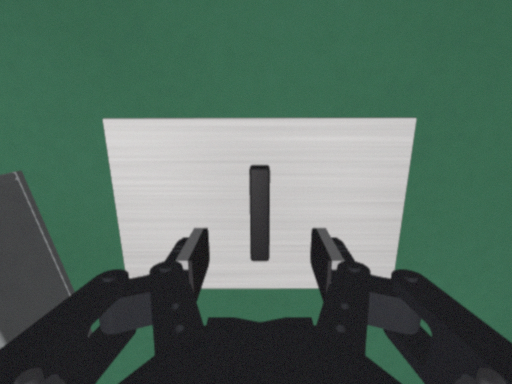

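The handle is at (260,212), midway between the fingers at (200,245) and (320,245). The cover's plate edges are parallel to the tool. I'll lower and grip.

Request:
send_rows(increments=[{"claw": -0.3,"dx": -0.003,"dy": -0.002,"dz": 0.05,"yaw": 0},{"claw": -0.3,"dx": -0.003,"dy": -0.002,"dz": 0.08,"yaw": 0},{"claw": -0.3,"dx": -0.003,"dy": -0.002,"dz": 0.096,"yaw": 0},{"claw": -0.3,"dx": -0.003,"dy": -0.002,"dz": 0.096,"yaw": 0},{"claw": 1,"dx": -0.003,"dy": -0.002,"dz": 0.096,"yaw": 0},{"claw": 1,"dx": -0.003,"dy": -0.002,"dz": 0.096,"yaw": 0},{"claw": 1,"dx": -0.003,"dy": -0.002,"dz": 0.096,"yaw": 0},{"claw": 1,"dx": -0.003,"dy": -0.002,"dz": 0.096,"yaw": 0},{"claw": 1,"dx": -0.003,"dy": -0.002,"dz": 0.096,"yaw": 0},{"claw": 1,"dx": -0.003,"dy": -0.002,"dz": 0.096,"yaw": 0},{"claw": 1,"dx": -0.003,"dy": -0.002,"dz": 0.096,"yaw": 0}])

```text
time: 20.6
tool_pos: [0.5181, -0.3067, 0.0088]
tool_rot: [0.0, 0.995, -0.101, 0.001]
contact_force: [-1.4, -0.1, 5.4]
gripper_width: 0.14
grasp_force: 61.9
```

Request:
send_rows(increments=[{"claw": 1,"dx": 0,"dy": 0,"dz": -0.03,"yaw": 0},{"claw": 1,"dx": 0,"dy": 0,"dz": -0.08,"yaw": 0},{"claw": 1,"dx": 0,"dy": 0,"dz": -0.14,"yaw": 0},{"claw": 1,"dx": 0,"dy": 0,"dz": -0.21,"yaw": 0},{"claw": 1,"dx": 0,"dy": 0,"dz": -0.28,"yaw": 0},{"claw": 1,"dx": 0,"dy": 0,"dz": -0.34,"yaw": 0},{"claw": 1,"dx": 0,"dy": 0,"dz": -0.34,"yaw": 0},{"claw": 1,"dx": -0.12,"dy": 0,"dz": -0.34,"yaw": 0},{"claw": 1,"dx": -0.12,"dy": 0,"dz": -0.34,"yaw": 0},{"claw": 1,"dx": -0.12,"dy": 0,"dz": -0.34,"yaw": 0}])

```text
time: 21.85
tool_pos: [0.4582, -0.2937, 0.1764]
tool_rot: [-0.001, 0.995, -0.101, -0.001]
contact_force: [0.1, 0.1, -2.2]
gripper_width: 0.141
grasp_force: 61.0
```

```bash
python3 -c "
from h import *
plan(.46,-.0285,.17,-.6)"
```

```text
now [ 0.4582 -0.2937  0.1764] psi -11.59 | dx -0.1031 dy -0.5204 dz 0.0134 yaw -0.1279
```

Request:
send_rows(increments=[{"claw": 1,"dx": -0.021,"dy": -0.104,"dz": 0.013,"yaw": -0.026},{"claw": 1,"dx": -0.042,"dy": -0.208,"dz": 0.013,"yaw": -0.051},{"claw": 1,"dx": -0.062,"dy": -0.312,"dz": 0.013,"yaw": -0.077},{"claw": 1,"dx": -0.082,"dy": -0.416,"dz": 0.013,"yaw": -0.1},{"claw": 1,"dx": -0.103,"dy": -0.52,"dz": 0.013,"yaw": -0.128},{"claw": 1,"dx": -0.103,"dy": -0.52,"dz": 0.013,"yaw": -0.128},{"claw": 1,"dx": -0.103,"dy": -0.52,"dz": 0.013,"yaw": -0.128},{"claw": 1,"dx": -0.103,"dy": -0.52,"dz": 0.013,"yaw": -0.128},{"claw": 1,"dx": -0.103,"dy": -0.52,"dz": 0.013,"yaw": -0.128}])

```text
time: 22.98
tool_pos: [0.4606, -0.0301, 0.1713]
tool_rot: [0.0, 1.0, -0.006, -0.0]
contact_force: [0.7, -0.2, -1.7]
gripper_width: 0.14
grasp_force: 61.0
```

```bash
python3 -c "
from h import *
im,c=snap('wrist','w13'); print(manip.state()['gripper_width'],manip.state()['grasp_force']);im2,_=snap('side','side1'); im3,_=snap('top','top3')
cv2.imwrite('pics/c13.png',np.vstack([np.hstack([cv2.resize(im[:,:,::-1],(400,300)),cv2.resize(im3[:,:,::-1],(400,300))]),np.hstack([cv2.resize(im2[100:292,200:456,::-1],(400,300)),np.zeros((300,400,3),np.uint8)])]))
plan(.46,-.0285,.17,-.6)"
```

```text
0.1407446626533984 61.032421588897705
now [ 0.4605 -0.0297  0.1713] psi -0.64 | dx -0.0010 dy -0.0024 dz 0.0025 yaw -0.0005
```

View pics/c13.png

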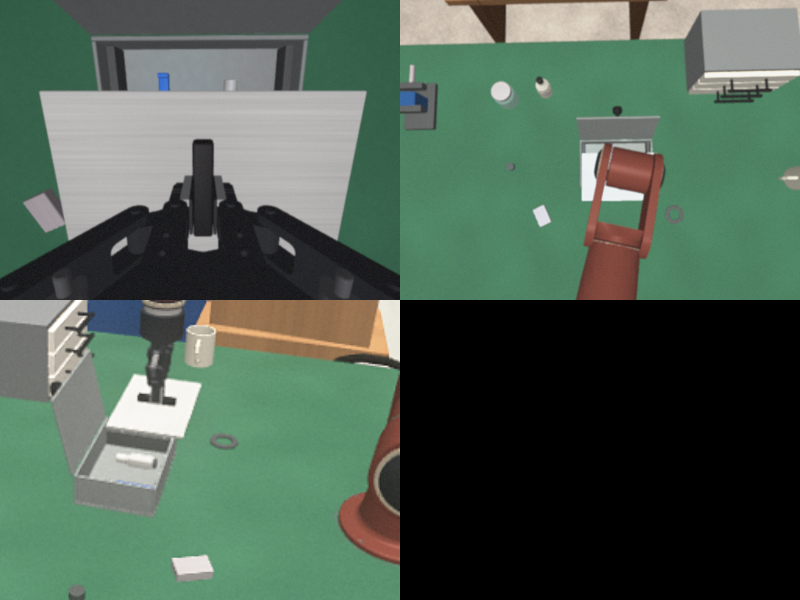

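The wrist view at top left shows the cover held level over the case; its far corners are (42,92) and (365,92), with the case's far rim behind at (95,38)-(305,38). The side view agrees: lid open, both tools inside. Next I'll fit the case and the held cover in the wrist camera's frame.

```bash
cat > fit.py <<'E'
from h import *
from scipy.optimize import minimize, least_squares
from scipy.ndimage import map_coordinates
def ld(n,name): return cv2.GaussianBlur(cv2.cvtColor(cv2.imread(f"pics/{n}_raw.png"),cv2.COLOR_BGR2GRAY),(0,0),.7).astype(float),cam(name,np.load(f"pics/{n}_T.npy"))
def samp(g,c,P): q=proj(c,P); return map_coordinates(g,[q[:,1],q[:,0]],order=1,mode="nearest")
def rim(a,b,off,sides):
    # centreline offset from outer edge by off
    x,y=.075-off,.115-off; s=np.linspace(-.95,.95,80); d={"n":np.c_[-x+0*s,y*s],"f":np.c_[x+0*s,y*s],"l":np.c_[x*s,y+0*s],"r":np.c_[x*s,-y+0*s]}
    return np.vstack([d[k] for k in sides])
def tw(P,p,z): ca,sa=np.cos(p[2]),np.sin(p[2]); return np.c_[P@[[ca,sa],[-sa,ca]]+p[:2],np.full(len(P),z)]
def fitcase(views,sides="nflr",z=.062,p0=(.507,-.0285,-.01)):
    V=[ld(n,k) for n,k in views]
    def cost(q):
        p=np.array(q)*[1,1,1]; s=0
        for g,c in V:
            s+=np.mean(2*samp(g,c,tw(rim(0,0,.0025,sides),p,z))-samp(g,c,tw(rim(0,0,-.003,sides),p,z))-samp(g,c,tw(rim(0,0,.008,sides),p,z)))
        return -s
    S=np.array(p0)+np.vstack([np.zeros(3),np.diag([.004,.004,.02])])
    r=minimize(cost,p0,method="Nelder-Mead",options=dict(initial_simplex=S,xatol=1e-5,fatol=1e-3)); return r.x,-r.fun/len(V)
if __name__=="__main__":
    for v in([("w2","wrist")],[("w6","wrist")],[("w9","wrist")],[("w10","wrist")],[("w11","wrist")],[("top0","top")],[(a,"wrist") for a in("w2","w6","w7","w9","w10")]):
        for sd in("nflr",): p,s=fitcase(v,sd); print([a for a,_ in v],sd,p[:2].round(4),np.degrees(p[2]).round(2),round(s,1))
E
python3 fit.py
```

```text
['w2'] nflr [ 0.5077 -0.0268] -0.18 124.2
['w6'] nflr [ 0.5084 -0.0267] -0.3 134.6
['w9'] nflr [ 0.5082 -0.027 ] -0.37 124.4
['w10'] nflr [ 0.5086 -0.027 ] -0.36 132.5
['w11'] nflr [ 0.5088 -0.0273] -0.64 61.1
['top0'] nflr [ 0.509  -0.0268] -0.55 48.6
['w2', 'w6', 'w7', 'w9', 'w10'] nflr [ 0.5083 -0.0268] -0.34 128.9
```

```bash
cat > fitc.py <<'E'
from fit import *
import sys
def covpts(off):
    x,y=.0665-off,.1065-off; s=np.linspace(-.97,.97,120); t=np.linspace(-.5,.95,80)
    return np.vstack([np.c_[x+0*s,y*s],np.c_[x*t,y+0*t],np.c_[x*t,-y+0*t]])
def fitheld(n,z,p0):
    g,c=ld(n,"wrist")
    cost=lambda p:-np.mean(samp(g,c,tw(covpts(.0012),p,z))-samp(g,c,tw(covpts(-.0012),p,z)))
    S=np.array(p0)+np.vstack([np.zeros(3),np.diag([.004,.004,.02])])
    r=minimize(cost,p0,method="Nelder-Mead",options=dict(initial_simplex=S,xatol=1e-5,fatol=1e-3)); return r.x,-r.fun
if __name__=="__main__":
    n=sys.argv[1]; T=np.load(f"pics/{n}_T.npy"); ps=psi(T)
    for dz in(-.004,-.002,0):
        p,s=fitheld(n,T[2,3]+dz,(T[0,3],T[1,3],np.radians(ps)))
        off=p[:2]-T[:2,3]; print("top at tcp%+.3f"%dz,p[:2].round(4),np.degrees(p[2]).round(2),"score",round(s,1),"offset from tcp",off.round(4),"yaw off",(np.degrees(p[2])-ps).round(2))
E
python3 fitc.py w13
```

```text
top at tcp-0.004 [ 0.4611 -0.0294] -0.73 score 81.4 offset from tcp [0.0005 0.0007] yaw off -0.05
top at tcp-0.002 [ 0.4612 -0.028 ] -0.73 score 54.9 offset from tcp [0.0006 0.0022] yaw off -0.05
top at tcp+0.000 [ 0.4612 -0.0265] -0.73 score 54.5 offset from tcp [0.0006 0.0036] yaw off -0.05
```

```bash
python3 -c "
from h import *
plan(.5078,-.0272,.09,-.38)"
```

```text
now [ 0.4605 -0.0297  0.1713] psi -0.64 | dx 0.0946 dy -0.0061 dz 0.1625 yaw -0.0030
```

Request:
send_rows(increments=[{"claw": 1,"dx": 0.05,"dy": -0.006,"dz": 0,"yaw": -0.003},{"claw": 1,"dx": 0.095,"dy": -0.006,"dz": 0.03,"yaw": -0.003},{"claw": 1,"dx": 0.095,"dy": -0.006,"dz": 0.09,"yaw": -0.003},{"claw": 1,"dx": 0.095,"dy": -0.006,"dz": 0.14,"yaw": -0.003},{"claw": 1,"dx": 0.095,"dy": -0.006,"dz": 0.162,"yaw": -0.003},{"claw": 1,"dx": 0.095,"dy": -0.006,"dz": 0.162,"yaw": -0.003},{"claw": 1,"dx": 0.095,"dy": -0.006,"dz": 0.162,"yaw": -0.003}])

```text
time: 24.0
tool_pos: [0.5089, -0.0268, 0.0917]
tool_rot: [0.0, 1.0, -0.003, 0.001]
contact_force: [0.7, -0.6, -1.7]
gripper_width: 0.145
grasp_force: 61.0
```

```bash
python3 -c "
from h import *
im,c=snap('wrist','w14'); s=manip.state(); print(s['gripper_width'],s['contact_force'])
cv2.imwrite('pics/w14.png',cv2.resize(im[:,:,::-1],(640,480),interpolation=cv2.INTER_CUBIC)); plan(.5078,-.0272,.047,-.38)"; python3 fitc.py w14
```

```text
0.1403496053712969 [ 0.01655557 -0.2005128  -2.00454234]
now [ 0.509  -0.0268  0.0918] psi -0.32 | dx -0.0027 dy 0.0007 dz 0.0897 yaw 0.0007
top at tcp-0.004 [ 0.5096 -0.0262] -0.24 score 83.7 offset from tcp [0.0007 0.0006] yaw off 0.08
top at tcp-0.002 [ 0.5096 -0.0248] -0.23 score 56.3 offset from tcp [0.0008 0.002 ] yaw off 0.09
top at tcp+0.000 [ 0.5096 -0.0233] -0.27 score 56.1 offset from tcp [0.0007 0.0035] yaw off 0.05
```

View pics/w14.png

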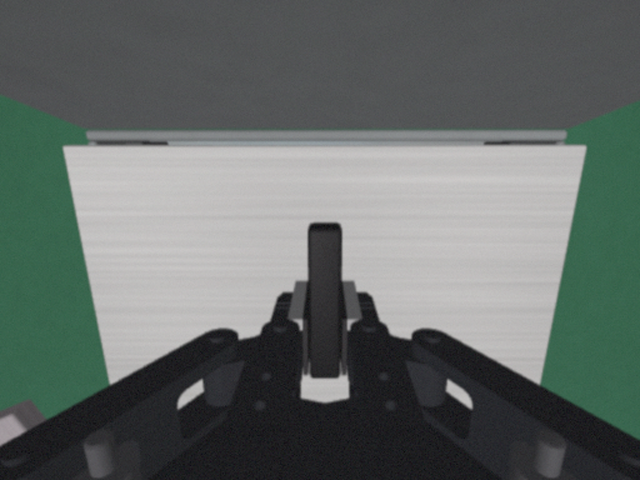

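The held cover, with far corners (64,146) and (586,146), is centred over the far rim (88-566, 133). A 1.2 mm correction towards the robot remains. I'll lower it slowly.

Request:
send_rows(increments=[{"claw": 1,"dx": -0.0025,"dy": 0.001,"dz": 0.015,"yaw": 0},{"claw": 1,"dx": -0.0025,"dy": 0.001,"dz": 0.025,"yaw": 0},{"claw": 1,"dx": -0.0025,"dy": 0.001,"dz": 0.035,"yaw": 0},{"claw": 1,"dx": -0.0025,"dy": 0.001,"dz": 0.045,"yaw": 0},{"claw": 1,"dx": -0.0025,"dy": 0.001,"dz": 0.055,"yaw": 0},{"claw": 1,"dx": -0.0025,"dy": 0.001,"dz": 0.063,"yaw": 0},{"claw": 1,"dx": -0.0025,"dy": 0.001,"dz": 0.07,"yaw": 0},{"claw": 1,"dx": -0.0025,"dy": 0.001,"dz": 0.07,"yaw": 0}])

```text
time: 25.05
tool_pos: [0.5065, -0.027, 0.0549]
tool_rot: [-0.0, 1.0, -0.003, -0.0]
contact_force: [0.0, -0.1, -1.6]
gripper_width: 0.138
grasp_force: 61.0
```

```bash
python3 -c "
from h import *
s=manip.state(); print(s['gripper_width'],s['contact_force'],s['ft_torque']); plan(.5078,-.0272,.047,-.38)"
```

```text
0.13800687316956034 [ 0.01238482 -0.06343544 -1.55325995] [-0.04877731  0.00511496  0.02660574]
now [ 0.5065 -0.027   0.0549] psi -0.31 | dx 0.0026 dy 0.0003 dz 0.0159 yaw 0.0008
```

Request:
send_rows(increments=[{"claw": 1,"dx": 0.001,"dy": 0,"dz": 0.005,"yaw": 0},{"claw": 1,"dx": 0.001,"dy": 0,"dz": 0.01,"yaw": 0},{"claw": 1,"dx": 0.001,"dy": 0,"dz": 0.014,"yaw": 0},{"claw": 1,"dx": 0.001,"dy": 0,"dz": 0.017,"yaw": 0},{"claw": 1,"dx": 0.001,"dy": 0,"dz": 0.017,"yaw": 0}])

```text
time: 25.68
tool_pos: [0.5073, -0.0271, 0.0469]
tool_rot: [0.0, 1.0, -0.003, 0.0]
contact_force: [-0.4, 0.1, -0.9]
gripper_width: 0.143
grasp_force: 61.1
```

Request:
send_rows(increments=[{"claw": 1,"dx": 0,"dy": 0,"dz": 0.003,"yaw": 0},{"claw": 1,"dx": 0,"dy": 0,"dz": 0.003,"yaw": 0},{"claw": 0.3,"dx": 0,"dy": 0,"dz": 0.002,"yaw": 0},{"claw": 0.3,"dx": 0,"dy": 0,"dz": 0.002,"yaw": 0},{"claw": 0.3,"dx": 0,"dy": 0,"dz": 0.002,"yaw": 0},{"claw": 0.3,"dx": 0,"dy": 0,"dz": -0.03,"yaw": 0},{"claw": 0.3,"dx": 0,"dy": 0,"dz": -0.08,"yaw": 0},{"claw": 0.3,"dx": 0,"dy": 0,"dz": -0.08,"yaw": 0},{"claw": 1,"dx": 0,"dy": 0,"dz": -0.08,"yaw": 0},{"claw": 1,"dx": 0,"dy": 0,"dz": -0.08,"yaw": 0},{"claw": 1,"dx": 0,"dy": 0,"dz": -0.08,"yaw": 0},{"claw": 1,"dx": 0,"dy": 0,"dz": -0.05,"yaw": 0},{"claw": 1,"dx": 0,"dy": 0,"dz": -0.03,"yaw": 0},{"claw": 1,"dx": 0,"dy": 0,"dz": -0.03,"yaw": 0}])

```text
time: 27.42
tool_pos: [0.5058, -0.0268, 0.0598]
tool_rot: [-0.0, 1.0, -0.003, -0.002]
contact_force: [0.2, 1.0, 0.3]
gripper_width: 0.001
grasp_force: 0.0
```

```bash
python3 -c "
from h import *
s=manip.state(); print(s['gripper_width'],s['contact_force'],s['ft_torque']); plan(.5083,-.0268,.057,-.38)"
```

```text
0.0009013874669321713 [0.17626103 1.02148341 0.29428401] [-0.01084589 -0.04906328 -0.02087368]
now [ 0.5058 -0.0268  0.0598] psi -0.32 | dx 0.0049 dy -0.0001 dz 0.0057 yaw 0.0007
```

Press down gently in millimetre steps at the handle's middle.

Request:
send_rows(increments=[{"claw": 1,"dx": 0.004,"dy": 0,"dz": 0,"yaw": 0},{"claw": 1,"dx": 0.004,"dy": 0,"dz": 0.003,"yaw": 0},{"claw": 1,"dx": 0.004,"dy": 0,"dz": 0.006,"yaw": 0},{"claw": 1,"dx": 0.004,"dy": 0,"dz": 0.008,"yaw": 0},{"claw": 1,"dx": 0.004,"dy": 0,"dz": 0.01,"yaw": 0}])

```text
time: 28.05
tool_pos: [0.5093, -0.0271, 0.057]
tool_rot: [-0.0, 1.0, -0.003, 0.0]
contact_force: [-2.8, 0.6, 6.1]
gripper_width: 0.002
grasp_force: 3.0
```

Request:
send_rows(increments=[{"claw": 1,"dx": 0,"dy": 0,"dz": 0.002,"yaw": 0},{"claw": 1,"dx": 0,"dy": 0,"dz": 0.004,"yaw": 0},{"claw": 1,"dx": 0,"dy": 0,"dz": 0.004,"yaw": 0},{"claw": 1,"dx": 0,"dy": 0,"dz": 0.004,"yaw": 0}])

```text
time: 28.55
tool_pos: [0.5093, -0.0271, 0.057]
tool_rot: [-0.0, 1.0, -0.003, -0.001]
contact_force: [-8.0, 0.2, 13.5]
gripper_width: 0.001
grasp_force: 7.0
```

Request:
send_rows(increments=[{"claw": 1,"dx": 0,"dy": 0,"dz": 0.003,"yaw": 0},{"claw": 1,"dx": 0,"dy": 0,"dz": 0.006,"yaw": 0},{"claw": 1,"dx": 0,"dy": 0,"dz": 0.008,"yaw": 0},{"claw": 1,"dx": 0,"dy": 0,"dz": 0.008,"yaw": 0},{"claw": 1,"dx": 0,"dy": 0,"dz": 0.008,"yaw": 0},{"claw": 1,"dx": 0,"dy": 0,"dz": 0.008,"yaw": 0}])

```text
time: 29.3
tool_pos: [0.5094, -0.0271, 0.0569]
tool_rot: [-0.0, 1.0, -0.002, -0.002]
contact_force: [-21.0, 2.5, 38.1]
gripper_width: -0.001
grasp_force: 19.0
```

Request:
send_rows(increments=[{"claw": 1,"dx": 0,"dy": 0,"dz": -0.005,"yaw": 0},{"claw": 1,"dx": 0,"dy": 0,"dz": -0.015,"yaw": 0},{"claw": 1,"dx": 0,"dy": 0,"dz": -0.1,"yaw": 0},{"claw": 1,"dx": 0,"dy": 0,"dz": -0.2,"yaw": 0},{"claw": 1,"dx": -0.15,"dy": 0,"dz": -0.3,"yaw": 0},{"claw": 1,"dx": -0.15,"dy": 0,"dz": -0.4,"yaw": 0},{"claw": 1,"dx": -0.15,"dy": 0,"dz": -0.4,"yaw": 0},{"claw": 1,"dx": -0.15,"dy": 0,"dz": -0.4,"yaw": 0},{"claw": 1,"dx": -0.15,"dy": 0,"dz": -0.4,"yaw": 0}])

```text
time: 30.42
tool_pos: [0.4337, -0.0265, 0.2487]
tool_rot: [-0.0, 1.0, -0.003, -0.002]
contact_force: [-0.1, 0.2, -0.4]
gripper_width: 0.0
grasp_force: 0.0
```

```bash
python3 -c "
from h import *
im,c=snap('wrist','w15'); im2,c2=snap('side','side2')
cv2.imwrite('pics/c15.png',np.vstack([cv2.resize(im[:270,80:440,::-1],(400,300)),cv2.resize(im2[100:292,200:456,::-1],(400,300),interpolation=cv2.INTER_CUBIC)]))
# knob measure
"
python3 - <<'E'
import sys; sys.path.insert(0,'.')
import os; os.chdir('.')
from fit import *
from cov import quad,fitcover
h,c,_,_=quad("w15","wrist",(0,0,512,270),1)
for z in(.042,.044,.046): print(z,fitcover(h,c,z,(.508,-.027,0)))
# lid angle: knob from top3+side1? report
E
```

```text
0.042 (array([ 0.50824706, -0.02646805, -0.00377614]), np.float64(0.000532098559864808))
0.044 (array([ 0.50817947, -0.02646055, -0.00411626]), np.float64(0.000215267442183508))
0.046 (array([ 0.50811718, -0.02646306, -0.00424286]), np.float64(0.0004313746864103336))
```

View pics/c15.png

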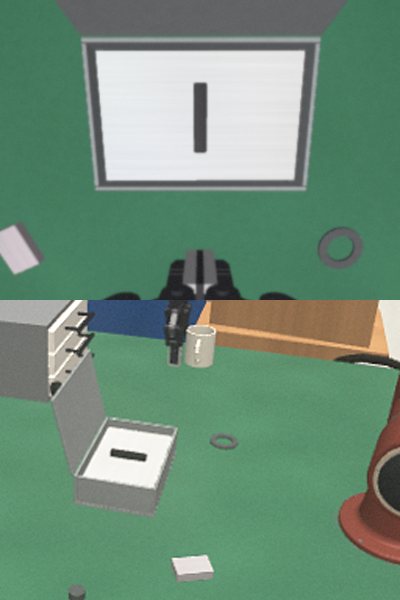

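The cover lies evenly in the rim (95-307, 45-185 in the wrist half), its handle is at (200,118), and the side view shows it level. The outline fits best at a height of 0.044 m, as a seated cover should. Now for the lid: locate the knob.

Run:
```python
from h import *
im,t=snap('top','top4'); im2=cv2.imread('pics/side2_raw.png')[:,:,::-1]; s=cam('side')
H=np.array([.5833,-.0272,.062])
def blob(im,c,p):
    x,y=proj(c,p)[0].astype(int); a=im.astype(int).max(2)<60; m=np.zeros(a.shape,np.uint8); m[y-14:y+14,x-14:x+14]=a[y-14:y+14,x-14:x+14]
    n,l,st,ce=cv2.connectedComponentsWithStats(m); i=1+np.argmax(st[1:,4]); return ce[i],st[i]
b1=blob(im,t,[.651,-.027,.173]); b2=blob(im2,s,[.651,-.027,.173]); print(b1,b2)
k=tri(t,b1[0],s,b2[0]); print("knob",k.round(4))
for th in np.arange(1.6,1.9,.05):
    def kn(r): return H+[.12*-np.cos(th)+r*np.sin(th),0,.12*np.sin(th)+r*np.cos(th)]
    print(round(th,2),kn(.041).round(4),[ (proj(c,kn(.041))[0]-b[0]).round(1) for c,b in((t,b1),(s,b2))])
plan(.650,-.0272,.152,-.3)
```

```text
(array([277.67032967, 141.50549451]), array([273, 137,  10,  11,  91], dtype=int32)) (array([233.75      , 156.33333333]), array([233, 153,   3,   7,  12], dtype=int32))
knob [ 0.6524 -0.027   0.1707]
1.6 [ 0.6278 -0.0272  0.1808] [array([0.4, 8.5]), array([ 9. , -1.9])]
1.65 [ 0.6337 -0.0272  0.1784] [array([0.3, 6.1]), array([ 7.1, -1.4])]
1.7 [ 0.6394 -0.0272  0.1757] [array([0.1, 3.9]), array([ 5.2, -0.8])]
1.75 [ 0.645  -0.0272  0.1728] [array([-0. ,  1.8]), array([ 3.3, -0.1])]
1.8 [ 0.6505 -0.0272  0.1695] [array([-0.2, -0.2]), array([1.6, 0.6])]
1.85 [ 0.6558 -0.0272  0.1661] [array([-0.3, -2.1]), array([-0.1,  1.5])]
now [ 0.4338 -0.0265  0.249 ] psi -0.31 | dx 0.4331 dy -0.0009 dz 0.1925 yaw -0.0001
```

Request:
send_rows(increments=[{"claw": -1,"dx": 0,"dy": -0.001,"dz": -0.16,"yaw": 0},{"claw": -1,"dx": 0,"dy": -0.001,"dz": -0.16,"yaw": 0},{"claw": -1,"dx": 0.434,"dy": -0.001,"dz": -0.16,"yaw": 0},{"claw": -1,"dx": 0.434,"dy": -0.001,"dz": -0.16,"yaw": 0},{"claw": -1,"dx": 0.434,"dy": -0.001,"dz": -0.16,"yaw": 0},{"claw": -1,"dx": 0.434,"dy": -0.001,"dz": -0.16,"yaw": 0},{"claw": -1,"dx": 0.434,"dy": -0.001,"dz": -0.16,"yaw": 0},{"claw": -1,"dx": 0.434,"dy": -0.001,"dz": -0.16,"yaw": 0},{"claw": -1,"dx": 0.434,"dy": -0.001,"dz": -0.06,"yaw": 0},{"claw": -1,"dx": 0.434,"dy": -0.001,"dz": 0,"yaw": 0},{"claw": -1,"dx": 0.434,"dy": -0.001,"dz": 0.06,"yaw": 0},{"claw": -1,"dx": 0.434,"dy": -0.001,"dz": 0.11,"yaw": 0},{"claw": -1,"dx": 0.434,"dy": -0.001,"dz": 0.15,"yaw": 0},{"claw": -1,"dx": 0.434,"dy": -0.001,"dz": 0.18,"yaw": 0},{"claw": -1,"dx": 0.434,"dy": -0.001,"dz": 0.196,"yaw": 0},{"claw": -1,"dx": 0.434,"dy": -0.001,"dz": 0.196,"yaw": 0}])

```text
time: 32.58
tool_pos: [0.6511, -0.0274, 0.1526]
tool_rot: [-0.0, 1.0, -0.003, -0.0]
contact_force: [-0.3, 0.2, -0.0]
gripper_width: 1.001
grasp_force: 0.0
```

Run:
```python
from h import *
im,c=snap('wrist','w16'); a=im.astype(int)
# knob's expected pixel and the dark blob around it
p=proj(c,[[.6505,-.0272,.170]])[0]; print("expected",p, "bright",im[int(p[1]),int(p[0])])
plan(.6505,-.0272,.151,-.3)
```

```text
expected [260.25606119 257.18805904] bright [65 63 66]
now [ 0.6515 -0.0274  0.1533] psi -0.31 | dx -0.0021 dy -0.0005 dz 0.0046 yaw -0.0002
```

Request:
send_rows(increments=[{"claw": 1,"dx": -0.002,"dy": 0,"dz": 0.003,"yaw": 0},{"claw": 1,"dx": -0.002,"dy": 0,"dz": 0.003,"yaw": 0},{"claw": 1,"dx": -0.002,"dy": 0,"dz": 0.003,"yaw": 0},{"claw": 1,"dx": -0.002,"dy": 0,"dz": 0.003,"yaw": 0},{"claw": 1,"dx": -0.002,"dy": 0,"dz": 0.003,"yaw": 0},{"claw": 1,"dx": -0.002,"dy": 0,"dz": 0.003,"yaw": 0},{"claw": 1,"dx": -0.002,"dy": 0,"dz": 0.003,"yaw": 0}])

```text
time: 33.5
tool_pos: [0.6506, -0.0284, 0.1519]
tool_rot: [0.001, 1.0, -0.003, 0.001]
contact_force: [0.2, -6.4, 0.8]
gripper_width: 0.303
grasp_force: 58.9
```

```bash
cat > arc.py <<'E'
from h import *
import sys
th0,th1,n=map(float,sys.argv[1:4]); n=int(n)
s=manip.state(); print("F",s['contact_force'].round(1),"w",round(s['gripper_width'],3),"gf",round(s['grasp_force'],1)); T=tool(); print(T[:3,3].round(4))
kn=lambda th:np.array([.12*-np.cos(th)+.041*np.sin(th),.12*np.sin(th)+.041*np.cos(th)])
H=np.array([.5833,.062]); v=T[[0,2],3]+[0,.019]-H; phi=np.arctan2(v[1],v[0]); print("theta now ~",np.pi-np.arctan2(.041,.12)-phi,"r",np.hypot(*v))
for t in np.linspace(th0,th1,n+1)[1:]:
    d=kn(t)-kn(th0); print("%.2f dx %.3f dz %.3f"%(t,d[0]/.5,-d[1]/.5))
E
python3 arc.py 1.8 1.3 10
```

```text
F [ 0.2 -6.4  0.8] w 0.303 gf 58.9
[ 0.6506 -0.0284  0.1519]
theta now ~ 1.7952033155140106 r 0.12803550875079928
1.75 dx -0.011 dz -0.006
1.70 dx -0.022 dz -0.012
1.65 dx -0.034 dz -0.018
1.60 dx -0.045 dz -0.022
1.55 dx -0.057 dz -0.027
1.50 dx -0.070 dz -0.030
1.45 dx -0.082 dz -0.033
1.40 dx -0.094 dz -0.035
1.35 dx -0.107 dz -0.037
1.30 dx -0.120 dz -0.038
```

Request:
send_rows(increments=[{"claw": 1,"dx": -0.005,"dy": 0.003,"dz": -0.003,"yaw": 0},{"claw": 1,"dx": -0.011,"dy": 0.003,"dz": -0.006,"yaw": 0},{"claw": 1,"dx": -0.022,"dy": 0.003,"dz": -0.012,"yaw": 0},{"claw": 1,"dx": -0.034,"dy": 0.003,"dz": -0.018,"yaw": 0},{"claw": 1,"dx": -0.045,"dy": 0.003,"dz": -0.022,"yaw": 0},{"claw": 1,"dx": -0.057,"dy": 0.003,"dz": -0.027,"yaw": 0},{"claw": 1,"dx": -0.07,"dy": 0.003,"dz": -0.03,"yaw": 0},{"claw": 1,"dx": -0.082,"dy": 0.003,"dz": -0.033,"yaw": 0},{"claw": 1,"dx": -0.094,"dy": 0.003,"dz": -0.035,"yaw": 0},{"claw": 1,"dx": -0.107,"dy": 0.003,"dz": -0.037,"yaw": 0},{"claw": 1,"dx": -0.12,"dy": 0.003,"dz": -0.038,"yaw": 0}])

```text
time: 34.88
tool_pos: [0.5904, -0.0282, 0.1713]
tool_rot: [-0.0, 1.0, -0.003, 0.001]
contact_force: [4.1, 2.4, 5.5]
gripper_width: 0.3
grasp_force: 59.7
```

```bash
python3 arc.py 1.3 .4 18; python3 -c "
from h import *
im,_=snap('side','side3')"
```

```text
F [4.1 2.4 5.5] w 0.3 gf 59.7
[ 0.5904 -0.0282  0.1713]
theta now ~ 1.2970547710869411 r 0.12854457904055208
1.25 dx -0.013 dz -0.000
1.20 dx -0.025 dz -0.000
1.15 dx -0.038 dz 0.001
1.10 dx -0.051 dz 0.002
1.05 dx -0.063 dz 0.004
1.00 dx -0.075 dz 0.007
0.95 dx -0.088 dz 0.010
0.90 dx -0.100 dz 0.014
0.85 dx -0.112 dz 0.019
0.80 dx -0.123 dz 0.024
0.75 dx -0.135 dz 0.030
0.70 dx -0.146 dz 0.036
0.65 dx -0.156 dz 0.043
0.60 dx -0.167 dz 0.050
0.55 dx -0.177 dz 0.058
0.50 dx -0.186 dz 0.066
0.45 dx -0.195 dz 0.075
0.40 dx -0.204 dz 0.084
```

Request:
send_rows(increments=[{"claw": 1,"dx": -0.013,"dy": -0.001,"dz": 0,"yaw": 0},{"claw": 1,"dx": -0.025,"dy": -0.001,"dz": 0,"yaw": 0},{"claw": 1,"dx": -0.038,"dy": -0.001,"dz": 0.001,"yaw": 0},{"claw": 1,"dx": -0.051,"dy": -0.001,"dz": 0.002,"yaw": 0},{"claw": 1,"dx": -0.063,"dy": -0.001,"dz": 0.004,"yaw": 0},{"claw": 1,"dx": -0.075,"dy": -0.001,"dz": 0.007,"yaw": 0},{"claw": 1,"dx": -0.088,"dy": -0.001,"dz": 0.01,"yaw": 0},{"claw": 1,"dx": -0.1,"dy": -0.001,"dz": 0.014,"yaw": 0},{"claw": 1,"dx": -0.112,"dy": -0.001,"dz": 0.019,"yaw": 0},{"claw": 1,"dx": -0.123,"dy": -0.001,"dz": 0.024,"yaw": 0}])

```text
time: 36.17
tool_pos: [0.5283, -0.0278, 0.1596]
tool_rot: [0.0, 1.0, -0.003, -0.0]
contact_force: [0.6, 0.5, 8.0]
gripper_width: 0.301
grasp_force: 60.9
```

```bash
python3 arc.py .8 0 20
```

```text
F [0.6 0.5 8. ] w 0.301 gf 60.9
[ 0.5283 -0.0278  0.1596]
theta now ~ 0.8007456487697739 r 0.1289171851008158
0.76 dx -0.009 dz 0.005
0.72 dx -0.018 dz 0.009
0.68 dx -0.027 dz 0.015
0.64 dx -0.035 dz 0.020
0.60 dx -0.043 dz 0.026
0.56 dx -0.051 dz 0.032
0.52 dx -0.059 dz 0.039
0.48 dx -0.067 dz 0.046
0.44 dx -0.074 dz 0.053
0.40 dx -0.081 dz 0.060
0.36 dx -0.087 dz 0.068
0.32 dx -0.094 dz 0.076
0.28 dx -0.100 dz 0.084
0.24 dx -0.105 dz 0.093
0.20 dx -0.111 dz 0.101
0.16 dx -0.115 dz 0.110
0.12 dx -0.120 dz 0.119
0.08 dx -0.124 dz 0.128
0.04 dx -0.128 dz 0.138
0.00 dx -0.132 dz 0.147
```

Request:
send_rows(increments=[{"claw": 1,"dx": -0.009,"dy": 0,"dz": 0.005,"yaw": 0},{"claw": 1,"dx": -0.018,"dy": 0,"dz": 0.009,"yaw": 0},{"claw": 1,"dx": -0.027,"dy": 0,"dz": 0.015,"yaw": 0},{"claw": 1,"dx": -0.035,"dy": 0,"dz": 0.02,"yaw": 0},{"claw": 1,"dx": -0.043,"dy": 0,"dz": 0.026,"yaw": 0},{"claw": 1,"dx": -0.051,"dy": 0,"dz": 0.032,"yaw": 0},{"claw": 1,"dx": -0.059,"dy": 0,"dz": 0.039,"yaw": 0},{"claw": 1,"dx": -0.067,"dy": 0,"dz": 0.046,"yaw": 0},{"claw": 1,"dx": -0.074,"dy": 0,"dz": 0.053,"yaw": 0},{"claw": 1,"dx": -0.081,"dy": 0,"dz": 0.06,"yaw": 0},{"claw": 1,"dx": -0.087,"dy": 0,"dz": 0.068,"yaw": 0},{"claw": 1,"dx": -0.094,"dy": 0,"dz": 0.076,"yaw": 0},{"claw": 1,"dx": -0.1,"dy": 0,"dz": 0.084,"yaw": 0},{"claw": 1,"dx": -0.105,"dy": 0,"dz": 0.093,"yaw": 0},{"claw": 1,"dx": -0.111,"dy": 0,"dz": 0.101,"yaw": 0},{"claw": 1,"dx": -0.115,"dy": 0,"dz": 0.11,"yaw": 0},{"claw": 1,"dx": -0.118,"dy": 0,"dz": 0.115,"yaw": 0},{"claw": 1,"dx": -0.12,"dy": 0,"dz": 0.119,"yaw": 0}])

```text
time: 38.42
tool_pos: [0.4664, -0.0274, 0.0979]
tool_rot: [0.0, 1.0, -0.003, -0.003]
contact_force: [-3.3, -0.9, 5.7]
gripper_width: 0.301
grasp_force: 61.8
```

```bash
python3 arc.py .12 -.04 16
```

```text
F [-3.3 -0.9  5.7] w 0.301 gf 61.8
[ 0.4664 -0.0274  0.0979]
theta now ~ 0.10994608244467097 r 0.12910945258437295
0.11 dx -0.001 dz 0.002
0.10 dx -0.002 dz 0.005
0.09 dx -0.003 dz 0.007
0.08 dx -0.004 dz 0.009
0.07 dx -0.005 dz 0.012
0.06 dx -0.006 dz 0.014
0.05 dx -0.007 dz 0.016
0.04 dx -0.008 dz 0.019
0.03 dx -0.009 dz 0.021
0.02 dx -0.010 dz 0.023
0.01 dx -0.011 dz 0.026
0.00 dx -0.012 dz 0.028
-0.01 dx -0.012 dz 0.031
-0.02 dx -0.013 dz 0.033
-0.03 dx -0.014 dz 0.035
-0.04 dx -0.015 dz 0.038
```

Request:
send_rows(increments=[{"claw": 1,"dx": -0.001,"dy": 0,"dz": 0.002,"yaw": 0},{"claw": 1,"dx": -0.002,"dy": 0,"dz": 0.005,"yaw": 0},{"claw": 1,"dx": -0.003,"dy": 0,"dz": 0.007,"yaw": 0},{"claw": 1,"dx": -0.004,"dy": 0,"dz": 0.009,"yaw": 0},{"claw": 1,"dx": -0.005,"dy": 0,"dz": 0.012,"yaw": 0},{"claw": 1,"dx": -0.006,"dy": 0,"dz": 0.014,"yaw": 0},{"claw": 1,"dx": -0.007,"dy": 0,"dz": 0.016,"yaw": 0},{"claw": 1,"dx": -0.008,"dy": 0,"dz": 0.019,"yaw": 0},{"claw": 1,"dx": -0.009,"dy": 0,"dz": 0.021,"yaw": 0},{"claw": 1,"dx": -0.009,"dy": 0,"dz": 0.023,"yaw": 0},{"claw": 1,"dx": -0.01,"dy": 0,"dz": 0.025,"yaw": 0},{"claw": 1,"dx": -0.01,"dy": 0,"dz": 0.025,"yaw": 0}])

```text
time: 39.92
tool_pos: [0.4613, -0.0274, 0.0852]
tool_rot: [0.0, 1.0, -0.003, -0.003]
contact_force: [-5.7, -1.1, 5.4]
gripper_width: 0.302
grasp_force: 61.9
```

```bash
python3 arc.py .01 -.04 5
```

```text
F [-5.7 -1.1  5.4] w 0.302 gf 61.9
[ 0.4613 -0.0274  0.0852]
theta now ~ 0.003556770772641382 r 0.12907017518986572
0.00 dx -0.001 dz 0.002
-0.01 dx -0.002 dz 0.005
-0.02 dx -0.002 dz 0.007
-0.03 dx -0.003 dz 0.010
-0.04 dx -0.004 dz 0.012
```

Request:
send_rows(increments=[{"claw": 1,"dx": -0.002,"dy": 0,"dz": 0.002,"yaw": 0},{"claw": 1,"dx": -0.002,"dy": 0,"dz": 0.004,"yaw": 0},{"claw": 1,"dx": -0.002,"dy": 0,"dz": 0.006,"yaw": 0},{"claw": 1,"dx": -0.002,"dy": 0,"dz": 0.006,"yaw": 0},{"claw": 1,"dx": -0.002,"dy": 0,"dz": 0.006,"yaw": 0}])

```text
time: 40.55
tool_pos: [0.4611, -0.0274, 0.0841]
tool_rot: [0.0, 1.0, -0.003, -0.003]
contact_force: [-11.7, -0.4, 14.5]
gripper_width: 0.303
grasp_force: 62.8
```

Request:
send_rows(increments=[{"claw": 1,"dx": -0.001,"dy": 0,"dz": 0.002,"yaw": 0},{"claw": 1,"dx": -0.002,"dy": 0,"dz": 0.004,"yaw": 0},{"claw": 1,"dx": -0.002,"dy": 0,"dz": 0.004,"yaw": 0},{"claw": 1,"dx": -0.002,"dy": 0,"dz": 0.004,"yaw": 0}])

```text
time: 41.05
tool_pos: [0.4611, -0.0274, 0.084]
tool_rot: [0.0, 1.0, -0.003, -0.002]
contact_force: [-13.0, 0.7, 21.9]
gripper_width: 0.301
grasp_force: 63.6
```

Request:
send_rows(increments=[{"claw": 1,"dx": 0,"dy": 0,"dz": -0.004,"yaw": 0},{"claw": -1,"dx": 0,"dy": 0,"dz": -0.005,"yaw": 0},{"claw": -1,"dx": 0,"dy": 0,"dz": -0.005,"yaw": 0},{"claw": -1,"dx": 0,"dy": 0,"dz": -0.005,"yaw": 0},{"claw": -1,"dx": 0,"dy": 0,"dz": -0.005,"yaw": 0},{"claw": -1,"dx": 0,"dy": 0,"dz": -0.005,"yaw": 0},{"claw": -1,"dx": 0,"dy": 0,"dz": -0.05,"yaw": 0},{"claw": -1,"dx": 0,"dy": 0,"dz": -0.12,"yaw": 0},{"claw": -1,"dx": 0,"dy": 0,"dz": -0.22,"yaw": 0},{"claw": -1,"dx": 0,"dy": 0,"dz": -0.34,"yaw": 0},{"claw": -1,"dx": -0.12,"dy": 0,"dz": -0.45,"yaw": 0},{"claw": -1,"dx": -0.12,"dy": 0,"dz": -0.45,"yaw": 0},{"claw": -1,"dx": -0.12,"dy": 0,"dz": -0.45,"yaw": 0},{"claw": -1,"dx": -0.12,"dy": 0,"dz": -0.45,"yaw": 0}])

```text
time: 42.8
tool_pos: [0.4017, -0.0269, 0.305]
tool_rot: [-0.0, 1.0, -0.003, -0.001]
contact_force: [0.2, 0.1, -0.5]
gripper_width: 1.002
grasp_force: 0.0
```

Run:
```python
from fit import *
im,c=snap('wrist','w17'); snap('side','side4'); snap('top','top5'); print(manip.state()['tool_pos'])
# closed lid plate outline 150x230 at z=.068: search height & angle at the near edge
g,c=ld('w17','wrist')
def edge(th,off):
    r=.15-off; s=np.linspace(-.105,.105,80); x=.5833-r*np.cos(th)+.006*np.sin(th); z=.062+r*np.sin(th)+.006*np.cos(th)
    return np.c_[np.full(80,x),-.0268+s,np.full(80,z)]
gs,cs=ld('side4','side')
for th in np.arange(-.04,.13,.02):
    print(round(th,3),[round(abs(np.mean(samp(a,b,edge(th,.0015))-samp(a,b,edge(th,-.0015)))),1) for a,b in((g,c),(gs,cs))])
# knob in side + wrist
def blob(f,c,p,w=18):
    im=cv2.imread(f'pics/{f}_raw.png'); x,y=proj(c,p)[0].astype(int); m=np.zeros(im.shape[:2],np.uint8); m[y-w:y+w,x-w:x+w]=(im.max(2)<55)[y-w:y+w,x-w:x+w]
    n,l,st,ce=cv2.connectedComponentsWithStats(m); i=1+np.argmax(st[1:,4]); return ce[i]
k0=[.4633,-.0268,.103]; a=blob('w17',c,k0); b=blob('side4',cs,k0); print("knob",tri(c,a,cs,b).round(4),"expected",k0,a-proj(c,k0)[0],b-proj(cs,k0)[0])
# bystanders unmoved: frame change top0 -> top5 outside case/cover/tools
d=np.abs(cv2.GaussianBlur(cv2.imread('pics/side0_raw.png'),(5,5),0).astype(int)-cv2.GaussianBlur(cv2.imread('pics/side4_raw.png'),(5,5),0)).max(2)
m=(d>35).astype(np.uint8); n,l,st,ce=cv2.connectedComponentsWithStats(m); print([(st[i].tolist()) for i in range(1,n) if st[i,4]>15])
```

```text
[ 0.40164569 -0.02690553  0.30468903]
-0.04 [np.float64(45.7), np.float64(34.0)]
-0.02 [np.float64(46.3), np.float64(33.4)]
0.0 [np.float64(46.3), np.float64(30.6)]
0.02 [np.float64(46.0), np.float64(25.6)]
0.04 [np.float64(45.9), np.float64(19.1)]
0.06 [np.float64(46.0), np.float64(12.4)]
0.08 [np.float64(46.5), np.float64(6.6)]
0.1 [np.float64(47.3), np.float64(2.7)]
0.12 [np.float64(48.2), np.float64(0.6)]Traceback (most recent call last):
  File "<stdin>", line 15, in <module>
  File "<stdin>", line 14, in blob
    return _wrapfunc(a, 'argmax', axis=axis, out=out, **kwds)
    return bound(*args, **kwds)
ValueError: attempt to get argmax of an empty sequence
```

Run:
```python
from fit import *
_,c=ld('w17','wrist'); _,cs=ld('side4','side')
def blob(f,c,p,w=16):
    im=cv2.imread(f'pics/{f}_raw.png'); x,y=proj(c,p)[0].astype(int); a=im[y-w:y+w,x-w:x+w].max(2); m=np.zeros(im.shape[:2],np.uint8); m[y-w:y+w,x-w:x+w]=a<(int(a.min())+25)
    n,l,st,ce=cv2.connectedComponentsWithStats(m); i=1+np.argmax(st[1:,4]); return ce[i]
k0=[.4633,-.0268,.103]; a=blob('w17',c,k0); b=blob('side4',cs,k0); print("knob",tri(c,a,cs,b).round(4),k0)
for s in('side',):
    A,B=[cv2.GaussianBlur(cv2.imread(f'pics/{s}{i}_raw.png'),(5,5),0).astype(int) for i in(0,4)]
    m=(np.abs(A-B).max(2)>35).astype(np.uint8); n,l,st,ce=cv2.connectedComponentsWithStats(m); print([(st[i].tolist()) for i in range(1,n) if st[i,4]>15])
```

```text
knob [ 0.4629 -0.0277  0.0963] [0.4633, -0.0268, 0.103]
[[308, 0, 204, 196, 17642], [405, 19, 13, 8, 59], [233, 132, 33, 76, 1201], [494, 142, 18, 31, 226], [231, 152, 8, 9, 53], [271, 154, 53, 44, 1033], [432, 159, 80, 81, 2980], [250, 174, 46, 38, 669], [294, 182, 8, 8, 46], [212, 261, 31, 14, 327], [193, 294, 46, 13, 348]]
```

The lid is closed, nothing else on the shelf has moved, and the arm is clear, so I'm handing in.

```bash
python3 -c "
from plant import manip
print(manip.job_done())"
```

```text
the job is handed in; nothing more can be done
None
```

The blue lever and the inflator head, the only two tools I saw on the shelf, are in the case under the level cover; the lid is closed, and the job was handed in at about 43 s of the 210 s allowed, with no verdict shown.

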